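# Close down the stain-care shelf

### The job

Put the stain-care shelf away: post every used lint comb through the slot in the front of the organizer's top tier until none of it sticks out, drop the green scoop into the glass jar and then set the loose red lid on the jar so that it sits seated and level, and lay the yellow brush, bristles down and centred, along the raised sloping ledge of its wooden rest. Leave the amber bottle and the white tumbler where they are.

Things in the scene. Friction and masses are not known exactly. Their poses are not given: they have to be found in the camera images.
- organizer: Three-tier plastic organizer (blue-grey, cream and white tiers, flat white roof), fixed to the shelf: 277 mm deep (x) x 120 wide (y) x 110 tall. Origin: centre of its underside; its own +x points from its front to its back, so the front face, towards the robot, is 138.5 mm from the origin on the -x side. A blue band on the roof's front edge, 40 mm wide, marks the slot below it.
- slot (a point): Centre of the letter slot (outlined in blue) on the organizer's outer front face: 40 mm wide (y), 14 high (z), sill 80 mm above the shelf; +x points straight in. Behind it a level lane of the same width and height runs 272 mm in, room for four combs in single file: each comb pushed flush with the face stays there, and the next one pushes it further in.
- comb1: Used lint comb: flat rigid aluminium plate 66 mm long (x) x 36 wide (y) x 10 thick, about 60 g, with a blue patch in the middle and dark teeth marks at both ends; starts flat on the shelf. Origin: centre of the underside. Both ends are alike and either may go in first. May be absent.
- comb2: Used lint comb: flat rigid aluminium plate 66 mm long (x) x 36 wide (y) x 10 thick, about 60 g, with a blue patch in the middle and dark teeth marks at both ends; starts flat on the shelf. Origin: centre of the underside. Both ends are alike and either may go in first. May be absent.
- comb3: Used lint comb: flat rigid aluminium plate 66 mm long (x) x 36 wide (y) x 10 thick, about 60 g, with a blue patch in the middle and dark teeth marks at both ends; starts flat on the shelf. Origin: centre of the underside. Both ends are alike and either may go in first. May be absent.
- comb4: Used lint comb: flat rigid aluminium plate 66 mm long (x) x 36 wide (y) x 10 thick, about 60 g, with a blue patch in the middle and dark teeth marks at both ends; starts flat on the shelf. Origin: centre of the underside. Both ends are alike and either may go in first. May be absent.
- jar: Open round glass jar, loose, 80 mm outside diameter, 75 tall, wall 4 mm (mouth 72 mm), about 400 g. Origin: centre of the underside, z up.
- jar_rim (a point): Centre of the jar's mouth, at rim height (75 mm above the jar's foot).
- lid: Loose red lid: disc 86 mm across and 6 thick; below it a round boss 65 mm across and 6 deep that goes inside the jar's mouth; on top a knob 24 mm across and 26 tall, so 38 mm tall in all, about 60 g. Starts on the shelf standing on its boss. Origin: centre of the boss's underside, z up; seated on the jar it lies 6 mm below the rim.
- brush: Yellow stain brush without handle: back 120 mm long (x) x 40 wide (y) x 12 thick on a stiff block of pale bristles 106 x 34 x 14 tall (26 mm in all), about 90 g. Starts standing on its bristles. Origin: centre of the bristles' underside, z up.
- rest: Wooden brush rest, fixed: foot 130 x 70 x 8 mm, a central post, and on top a narrow ledge sloping along the rest's x. Origin: centre of the foot's underside.
- seat (a point): Centre of the ledge's upper face, about 68 mm above the shelf. The ledge is 130 mm long (x) and 36 wide (y); its z is square to the sloping face, and it rises 0.12 rad towards +x. A lip 6 mm high closes the low end (-x), its inner face 65 mm from this point. Friction holds the brush on the slope.
- scoop: Green plastic measuring scoop with its handle folded short: 52 mm long (x) x 30 wide (y) x 24 tall, about 30 g; an open cup 36 mm long at the -x end, a 16 mm handle stub at the +x end. Starts upright. Origin: centre of the underside.
- bottle: Bystander: amber glass bottle, 56 mm across, 150 tall. Origin: centre of the underside.
- tumbler: Bystander: white ceramic tumbler, 72 mm across, 90 tall. Origin: centre of the underside.

How it is judged (in metres and radians):
At the end, for the whole second after the job is handed in: Every comb is in the organizer, at most 4 mm proud of the slot; scoop in the jar; lid on it, centred within 7 mm, seated within 3 mm, level within 0.06 rad; brush bristles down flat on the ledge, within 30 mm along, 12 mm across, 0.2 rad of its line; jar upright; all at rest (x of comb1 in the frame of slot between 0.029 and 0.25 m and y of comb1 in the frame of slot between -0.01 and 0.01 m and z of comb1 in the frame of slot between -0.012 and 0.005 m and linear speed of each of comb1, comb2, comb3, comb4, lid, scoop, brush below 0.02 m/s and x of comb2 in the frame of slot between 0.029 and 0.25 m and y of comb2 in the frame of slot between -0.01 and 0.01 m and z of comb2 in the frame of slot between -0.012 and 0.005 m and x of comb3 in the frame of slot between 0.029 and 0.25 m and y of comb3 in the frame of slot between -0.01 and 0.01 m and z of comb3 in the frame of slot between -0.012 and 0.005 m and x of comb4 in the frame of slot between 0.029 and 0.25 m and y of comb4 in the frame of slot between -0.01 and 0.01 m and z of comb4 in the frame of slot between -0.012 and 0.005 m and horizontal distance between lid and jar_rim below 0.007 m and z of lid in the frame of jar_rim between -0.009 and -0.003 m and angle between each of lid, jar's own z axis and vertical below 0.06 rad and horizontal distance between scoop and jar below 0.036 m and z of scoop in the frame of jar between 0 and 0.06 m and x of brush in the frame of seat between -0.03 and 0.03 m and y of brush in the frame of seat between -0.012 and 0.012 m and z of brush in the frame of seat between -0.004 and 0.006 m and angle between the x axis of brush and the x axis of seat, either way round below 0.2 rad and angle between the z axis of brush and the z axis of seat, either way round below 0.08 rad and angle between brush's own z axis and vertical below 0.4 rad); the robot touches nothing.
It fails at once if the bottle is moved more than 30 mm or tipped (distance of bottle from where it was at the start of the episode above 0.03 m or angle between bottle's own z axis and vertical above 0.4 rad).
It fails at once if the tumbler is moved more than 30 mm or tipped (distance of tumbler from where it was at the start of the episode above 0.03 m or angle between tumbler's own z axis and vertical above 0.4 rad).
It fails at once if the jar is knocked over (angle between jar's own z axis and vertical above 0.6 rad).
Of comb1, comb2, comb3, comb4 only 2 to 4 are there at a start; the rules pass over those that are not, and their reading is None.
At some moment in a run one of comb1, comb2, comb3, comb4 may be knocked a few centimetres aside while the robot is not near it.
Once in a run the grip may slacken for a moment while it holds something.
It also fails if it takes over 210 s, if anything falls off the work surface, if the arm or the gripper's body presses on something with over 40 N, if the wrist force passes 120 N, or if a joint passes its speed limit or range.

### The arm

A 7-joint arm with a two-finger parallel gripper is mounted at the origin on the work surface. World frame = base frame: x ahead of the robot, y to its left, z up, the work surface at z = 0. Lengths are in m, angles in degrees, forces in N, time in s.
With the tool pointing down it reaches from about 0.425 to 0.875 m from the base axis. Payload 4.7 kg.
Tool frame: the origin (TCP) lies between the finger pads; the fingertips stand 14 mm ahead of it and the grasp point (between the pads) lies 5 mm behind it (env.tip_reach is the distance from the TCP to the fingertips, in m); z points along the fingers, y is the direction in which the jaws open and shut (so a half turn about z gives the same grasp; the last joint's range is limited). The gripper opens to 87 mm and grips with 3 to 60 N. Pads are 19 mm wide; open, the fingers measure 117 mm over their backs; the gripper's body (75 mm by 190 mm) begins 51 mm behind the grasp point.
Start: joints at [72.943, 18.392, -4.016, 83.108, 1.295, 78.541, -3.26], TCP at [0.199, -0.619, 0.237] pointing down, gripper open.
Joint ranges: [-163.93, 163.93], [-17.29, 119.83], [-79.2, 71.16], [3.27, 140.29], [-89.18, 269.18], [5.43, 117.66], [-154.24, 154.24]. Speed limits (degrees/s): [147.25, 147.25, 180, 180, 180, 180, 180].

### API

Orientations are given as [roll, pitch, yaw] about the fixed x, y, z axes, in that order (R = Rz(yaw) Ry(pitch) Rx(roll)).
In Python, from cell import env gives the robot as it stands. The module is installed in compiled form; this text tells all that it offers.
- The arm moves only by the shell command python3 -m pendant 'ROWS' [FORCE]. ROWS is JSON, a list of rows, each an object of numbers: "rx", "ry", "rz": the turn, a rotation vector about the tool's x, y, z in degrees; "tx", "ty", "tz": the shift along the tool's x, y, z in mm; "jaw": the finger opening in mm, from 0 to 87. In form: [{"rx": .., "ry": .., "rz": .., "tx": .., "ty": .., "tz": .., "jaw": ..}, ...]. A call has 1 to 20 rows; each row shifts and turns the commanded pose from where the row before left it, along the tool's axes as they then stand; what a row does not reach is not made up. A row lasts 1/12 s, in which the tool goes at most 41.7 mm and 7.16 degrees, less where a joint would pass 70% of its speed; a pose out of reach is approached as far as the arm can. A call with a gripper value outside its range is refused whole. The fingers move at their own pace and stop on an object; FORCE is the grip in N (left out, the last holds). Time passes only in rows, so rows that do not move let the fingers close. It gives the time, the measured TCP pose, the force and the opening at its end, in the units of the state.
- env.get_obs(): the state, without advancing time (a new reading comes with each control period).
- env.read_camera(name): name is "scene" or "top" or "wrist"; returns a dict with "img" (400x640x3 uint8, red, green, blue), "range_z" (400x640 float32, m along the optical axis (not along the pixel's ray), 0 where there is no reading), "vertical_fov" (degrees; the focal length in pixels is half the picture's height over the tangent of half this angle, whatever the lens; pixels are square), "cx", "cy" (the principal point, pixels), "world_to_cam" (4x4, takes a point from world to camera coordinates). Camera axes: x right, y up, looking along -z (the intrinsics and any distortion apply to the point x, -y, -z); pixel columns grow to the right and rows downward; lengths in m; the calibration is good to about 2 mm. A picture is of the moment at which its call begins.
- env.sign_off(): hands the job in, once; it reports no verdict.
The state is a dict: "time_s": time; "qpos": joint angles; "joint_velocities": joint speeds; "effort": joint torques, N m; "tool_pos": TCP position; "tool_rot": TCP orientation; "force": force on the tool from outside, world axes, zero at the start; "wrist_torque": the same for the moment, N m; "grip_width": finger opening in m.
Only numpy, scipy, OpenCV 4.12 (cv2) and the standard library are available. Lean on these libraries where they do the work, as an engineer would, in place of code of your own. Each camera call takes 0.05 s, during which the arm holds its last target.

## Working session

There is one attempt and no reset: what is moved stays moved. The work goes in short steps, Python scripts to look and compute and a shell command to move; the robot and the scene stay as the last step left them, time stands still between calls to the robot, and variables do not carry over. Pictures are saved under pics/ and viewed, and the job is handed in when it is done.

```bash
ls; mkdir -p pics
python3 - <<'E'
from cell import env
import cv2,numpy as np
o=env.get_obs();print(o)
for n in ["scene","top","wrist"]:
    d=env.read_camera(n)
    print(n,d["vertical_fov"],d["cx"],d["cy"],np.round(d["world_to_cam"],3).tolist(),[k for k in d])
    cv2.imwrite(f"pics/{n}0.png",d["img"][:,:,::-1])
E
```

```text
pics
{'time_s': 0.0, 'qpos': array([72.94304916, 18.44040467, -4.01530474, 83.1746871 ,  1.29678116,
       78.5398514 , -3.25870693]), 'joint_velocities': array([ 0.12130421,  0.0905716 ,  0.03556263,  0.01251984, -0.1032111 ,
       -0.08776001, -0.0420091 ]), 'effort': array([-3.68076428e-05, -4.91286743e+01, -4.03736159e-01, -3.12525916e+01,
       -6.39309688e-02,  4.39349189e-02,  1.87468809e-04]), 'tool_pos': array([ 0.19918288, -0.61818319,  0.2354481 ]), 'tool_rot': array([-1.79890397e+02,  7.49120977e-03,  1.78681364e+01]), 'force': array([-0.10188053,  0.29919172,  0.17342362]), 'wrist_torque': array([-0.02487119,  0.07386512,  0.03735115]), 'grip_width': 0.08731636199352315}
scene 51.911951793604025 319.18452197246853 191.18676674817343 [[-0.6, 0.8, -0.018, 0.333], [-0.514, -0.368, 0.775, 0.243], [0.613, 0.474, 0.632, -1.54], [0.0, 0.0, 0.0, 1.0]] ['img', 'range_z', 'vertical_fov', 'cx', 'cy', 'world_to_cam']
top 43.46152771603026 315.2446018185381 199.10548318290296 [[0.018, -1.0, -0.015, 0.002], [0.998, 0.017, 0.064, -0.578], [-0.064, -0.016, 0.998, -1.214], [0.0, 0.0, 0.0, 1.0]] ['img', 'range_z', 'vertical_fov', 'cx', 'cy', 'world_to_cam']
wrist 60.75380100036804 320.042112765684 206.45294778947547 [[0.306, -0.952, -0.002, -0.65], [0.913, 0.294, -0.281, 0.035], [0.268, 0.084, 0.96, -0.393], [0.0, 0.0, 0.0, 1.0]] ['img', 'range_z', 'vertical_fov', 'cx', 'cy', 'world_to_cam']
```

View pics/top0.png

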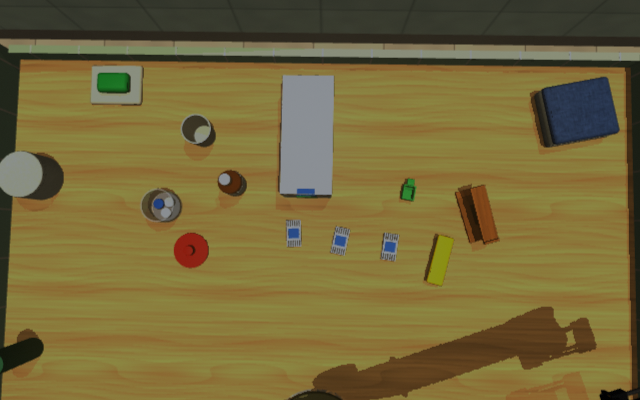

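View pics/scene0.png

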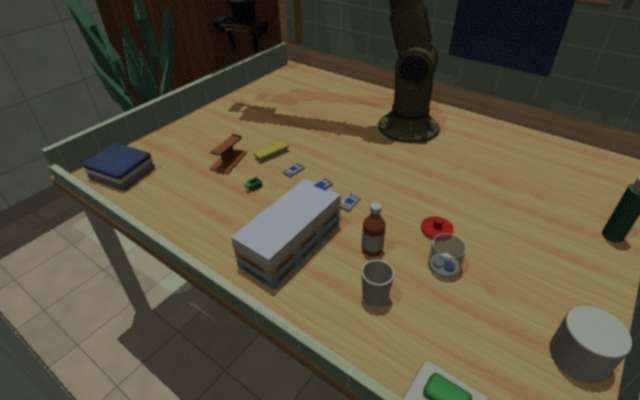

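View pics/wrist0.png

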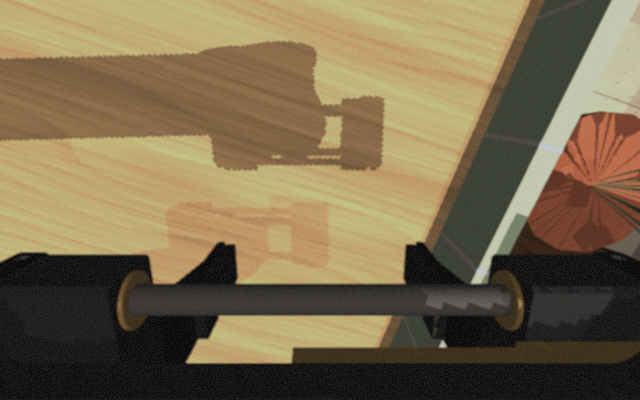

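```bash
cat > h.py <<'E'
from cell import env
import cv2,numpy as np
from scipy.spatial.transform import Rotation as R
def cam(n):
    d=env.read_camera(n); d["f"]=200/np.tan(np.radians(d["vertical_fov"]/2)); d["T"]=np.linalg.inv(d["world_to_cam"]); return d
def cloud(d):
    v,u=np.mgrid[0:400,0:640]; z=d["range_z"]
    p=np.stack([(u-d["cx"])/d["f"]*z,-(v-d["cy"])/d["f"]*z,-z],-1)
    return p@d["T"][:3,:3].T+d["T"][:3,3]
def pix(d,u,v,h):  # pixel -> world at height h
    r=d["T"][:3,:3]@np.array([(u-d["cx"])/d["f"],-(v-d["cy"])/d["f"],-1]); o=d["T"][:3,3]
    return o+r*(h-o[2])/r[2]
def proj(d,p):
    c=d["world_to_cam"][:3,:3]@np.asarray(p,float)+d["world_to_cam"][:3,3]
    return d["cx"]+d["f"]*c[0]/-c[2], d["cy"]+d["f"]*c[1]/c[2]
def save(img,name,box=None,s=1):
    if box: img=img[box[1]:box[3],box[0]:box[2]]
    cv2.imwrite("pics/"+name,cv2.resize(np.ascontiguousarray(img[:,:,::-1]),None,fx=s,fy=s,interpolation=cv2.INTER_CUBIC))
def go(pos,rpy):
    o=env.get_obs(); Rc=R.from_euler("xyz",o["tool_rot"],degrees=True); Rt=R.from_euler("xyz",rpy,degrees=True)
    dp=np.array(pos)-o["tool_pos"]; rv=(Rc.inv()*Rt).as_rotvec(degrees=True)
    print("t",round(o["time_s"],2),"pos",np.round(o["tool_pos"]*1000,1),"rot",np.round(o["tool_rot"],2),"grip",round(o["grip_width"]*1000,1),"F",np.round(o["force"],1))
    print(" rotvec",np.round(rv,2)," shift in cur axes",np.round(Rc.inv().apply(dp)*1000,1)," after-turn axes",np.round(Rt.inv().apply(dp)*1000,1))
E
python3 - <<'E'
from h import *
d=cam("top"); P=cloud(d)
np.save("top0.npy",P); 
save(d["img"],"a1.png",(120,60,320,270),4 if 0 else 3.8)
save(d["img"],"a2.png",(270,160,510,300),3.3)
print("table z", [np.round(P[r,c],3) for r,c in [(300,200),(300,450),(150,400),(220,260)]])
hsv=cv2.cvtColor(d["img"],cv2.COLOR_RGB2HSV)
for n,lo,hi,h,box in [("red",(0,150,60),(6,255,255),.012,(150,220,230,280)),("yellow",(24,150,60),(35,255,255),.026,(415,225,465,295)),("green",(45,100,30),(75,255,255),.02,(395,170,425,210)),("blue",(100,130,50),(125,255,255),.01,(280,210,410,265)),("band",(100,120,50),(125,255,255),.11,(280,180,335,200))]:
    m=cv2.inRange(hsv,lo,hi); k=np.zeros_like(m);k[box[1]:box[3],box[0]:box[2]]=1;m*=k
    nn,l,st,c=cv2.connectedComponentsWithStats(m)
    for i in range(1,nn):
        if st[i,4]>15:
            pts=np.argwhere(l==i)[:,::-1].astype(np.float32); rc=cv2.minAreaRect(pts)
            w=pix(d,*c[i],h); print(n,st[i],np.round(c[i],1),"world",np.round(w,4),"depthpts",np.round(np.median(P[l==i],0),4),rc)
E
```

```text
table z [array([ 0.324,  0.293, -0.003]), array([ 0.336, -0.323, -0.002]), array([ 0.706, -0.198,  0.   ]), array([ 0.524,  0.149, -0.001])]
red [174 233  34  34 896] [190.5 249.7] world [0.4478 0.3172 0.012 ] depthpts [0.4479 0.3153 0.0114] ((190.5, 249.5), (33.0, 33.0), 90.0)
yellow [427 235  27  51 814] [440.1 259.9] world [ 0.4353 -0.2922  0.026 ] depthpts [ 0.4351 -0.2923  0.0248] ((440.1849365234375, 259.87432861328125), (16.870197296142578, 49.2222785949707), 14.620875358581543)
green [401 179  15  22 240] [408.6 190.1] world [ 0.6036 -0.2163  0.02  ] depthpts [ 0.6037 -0.2179  0.0153] ((408.8243408203125, 189.05404663085938), (13.1519193649292, 20.878671646118164), 9.462321281433105)
blue [289 229  10   9  88] [293.4 233. ] world [0.4935 0.0646 0.01  ] depthpts [0.4935 0.0654 0.0097] ((293.5, 233.0), (8.0, 9.0), 90.0)
blue [335 236  11  10  86] [339.9 240.3] world [ 0.4777 -0.0503  0.01  ] depthpts [ 0.4784 -0.0504  0.0101] ((339.8269348144531, 240.3654022216797), (9.60969066619873, 8.629110336303711), 11.309932708740234)
blue [385 242  10  10  86] [389.5 246.4] world [ 0.4651 -0.1721  0.01  ] depthpts [ 0.4658 -0.1723  0.0101] ((389.5, 246.5), (9.0, 9.0), 90.0)
band [297 189  17   5  83] [305.2 191. ] world [0.59  0.034 0.11 ] depthpts [0.5899 0.0344 0.1098] ((305.0, 191.0), (4.0, 16.0), 90.0)
```

View pics/a1.png

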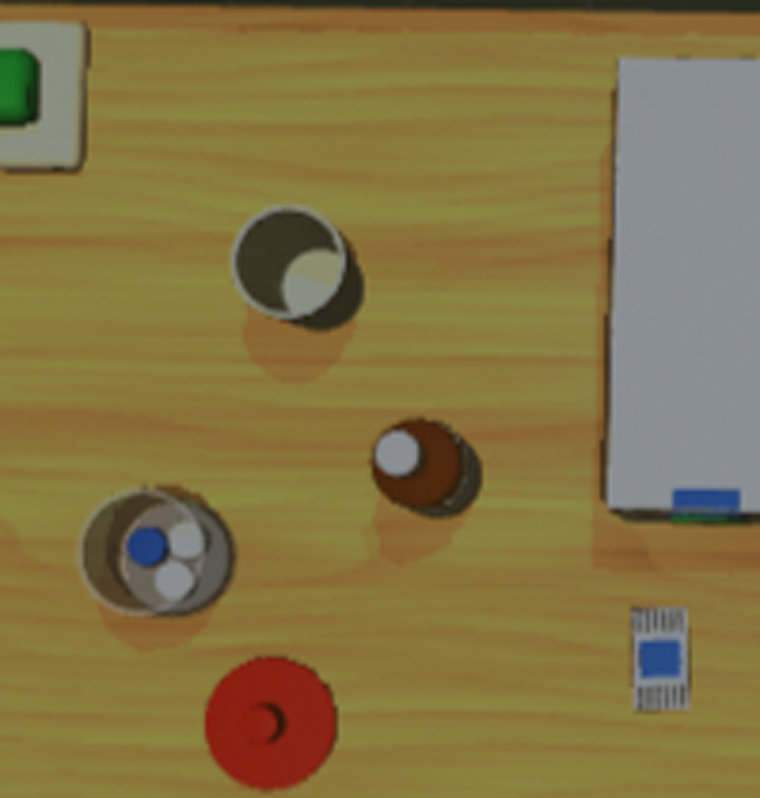

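View pics/a2.png

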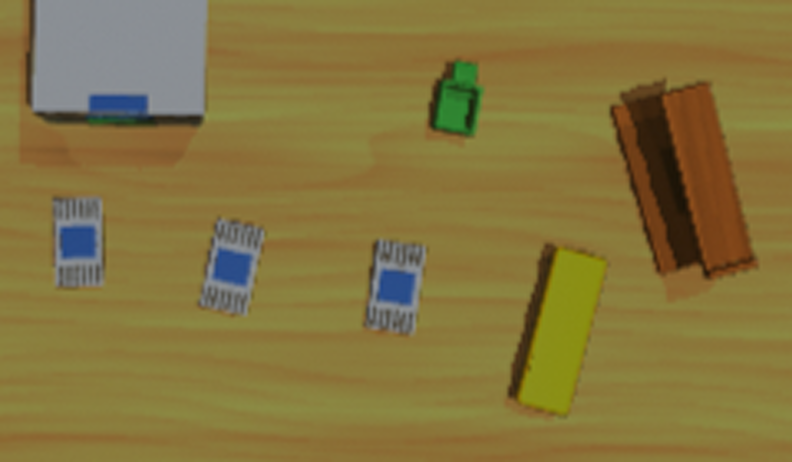

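Run:
```python
from h import *
P=np.load("top0.npy")
def sel(x0,x1,y0,y1,z0,z1):
    m=(P[...,0]>x0)&(P[...,0]<x1)&(P[...,1]>y0)&(P[...,1]<y1)&(P[...,2]>z0)&(P[...,2]<z1); return P[m]
def rect(n,Q):
    r=cv2.minAreaRect((Q[:,:2]*1000).astype(np.float32)); print(n,len(Q),"c",np.round(r[0],1),"size",np.round(r[1],1),"ang",round(r[2],1),"zmed",round(np.median(Q[:,2]),4),"zmm",Q[:,2].min().round(3),Q[:,2].max().round(3))
rect("roof",sel(.5,1,-.1,.15,.1,.12))
for n,x,y in [("c1",.4935,.065),("c2",.478,-.05),("c3",.4655,-.172)]: rect(n,sel(x-.05,x+.05,y-.05,y+.05,.006,.02))
rect("brush",sel(.34,.52,-.36,-.22,.015,.04))
rect("scoop",sel(.56,.65,-.26,-.18,.015,.04))
rect("scoop low",sel(.56,.65,-.26,-.18,.005,.04))
L=sel(.45,.66,-.45,-.28,.045,.09); rect("ledge",L)
A=np.c_[L[:,:2],np.ones(len(L))]; c=np.linalg.lstsq(A,L[:,2],rcond=None)[0]; print("plane",c)
rect("foot",sel(.45,.66,-.45,-.28,.005,.02))
rect("jar rim",sel(.5,.65,.3,.5,.065,.085)); rect("bottle",sel(.5,.7,.15,.3,.02,.17)); rect("bottle top",sel(.5,.7,.15,.3,.13,.17));rect("tumbler",sel(.65,.85,.25,.4,.08,.1))
rect("knob",sel(.40,.5,.25,.4,.03,.05)); rect("lid",sel(.38,.52,.25,.4,.006,.02))
```

```text
roof 6186 c [720.9  32.8] size [120.  279.4] ang 89.9 zmed 0.1091 zmm 0.1 0.117
c1 357 c [489.8  60.4] size [74.8 73.2] ang 57.5 zmed 0.0097 zmm 0.006 0.017
c2 363 c [478.6 -48.6] size [53.8 72. ] ang 82.9 zmed 0.0097 zmm 0.006 0.018
c3 367 c [ 464.8 -167.3] size [46.4 65.6] ang 82.5 zmed 0.0094 zmm 0.006 0.017
brush 836 c [ 434.9 -292. ] size [ 40.9 120. ] ang 75.2 zmed 0.0247 zmm 0.016 0.032
scoop 126 c [ 605.3 -217.8] size [30.4 51.5] ang 79.4 zmed 0.0228 zmm 0.016 0.029
scoop low 170 c [ 607.1 -211.4] size [48.4 80.7] ang 72.0 zmed 0.0216 zmm 0.005 0.029
ledge 936 c [ 545.1 -386.3] size [136.2  38.2] ang 16.2 zmed 0.0664 zmm 0.047 0.08
plane [0.10830447 0.02020598 0.01527732]
foot 554 c [ 554.9 -367.8] size [162.5 202.9] ang 86.8 zmed 0.0075 zmm 0.005 0.02
jar rim 234 c [553.3 384.4] size [78.5 79.2] ang 48.7 zmed 0.073 zmm 0.065 0.081
bottle 563 c [649.8 235.6] size [151.   54.6] ang 32.0 zmed 0.1015 zmm 0.024 0.154
bottle top 123 c [609.3 211.8] size [25.1 24.2] ang 87.6 zmed 0.1487 zmm 0.131 0.154
tumbler 214 c [733.9 295. ] size [69.7 69.8] ang 31.7 zmed 0.0882 zmm 0.08 0.094
knob 80 c [446.8 316. ] size [21.8 23.1] ang 0.9 zmed 0.0369 zmm 0.031 0.043
lid 865 c [455.5 350.1] size [150.1 109.3] ang 53.9 zmed 0.0111 zmm 0.006 0.019
```

```bash
python3 -c "
from h import *
go([.435,-.292,.15],[180,0,-14.8])"
```

```text
t 0.2 pos [ 199.3 -618.4  235.9] rot [-179.93    0.     17.87] grip 87.2 F [-0.2 -0.8 -0.5]
 rotvec [-6.000e-02  2.000e-02  3.267e+01]  shift in cur axes [ 324.5 -238.2   86.1]  after-turn axes [ 144.6 -375.8   85.9]
```

```bash
python3 -m pendant '[{"rz":6.5},{"rz":6.5},{"rz":6.5},{"rz":6.5},{"rz":6.7},{"tx":12,"ty":-31,"tz":7},{"tx":12,"ty":-31,"tz":7},{"tx":12,"ty":-31,"tz":7},{"tx":12,"ty":-31,"tz":7},{"tx":12,"ty":-31,"tz":7},{"tx":12,"ty":-31,"tz":7},{"tx":12,"ty":-31,"tz":7},{"tx":12,"ty":-31,"tz":7},{"tx":12,"ty":-31,"tz":7},{"tx":12,"ty":-31,"tz":7},{"tx":12,"ty":-31,"tz":7},{"tx":12,"ty":-31,"tz":7},{},{}]' 30; python3 -c "
from h import *
go([.435,-.292,.15],[180,0,-14.8])
d=cam('wrist');save(d['img'],'w1.png');print(proj(d,[.435,-.292,.026]))"
```

```text
t 0.2 pos [ 199.3 -618.4  235.9] rot [-179.93    0.     17.87] grip 87.2 F [-0.2 -0.8 -0.5]
 rotvec [-6.000e-02  2.000e-02  3.267e+01]  shift in cur axes [ 324.5 -238.2   86.1]  after-turn axes [ 144.6 -375.8   85.9]
(np.float64(24.620054706554868), np.float64(-212.55476082080216))invalid input at $[0]: expected keys rx, ry, rz, tx, ty, tz, jaw
```

View pics/w1.png

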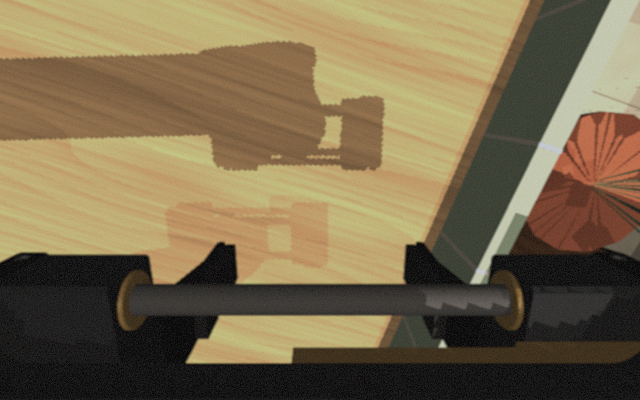

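```bash
python3 -m pendant '[{"rx":0,"ry":0,"rz":6.5,"tx":0,"ty":0,"tz":0,"jaw":87},{"rx":0,"ry":0,"rz":6.5,"tx":0,"ty":0,"tz":0,"jaw":87},{"rx":0,"ry":0,"rz":6.5,"tx":0,"ty":0,"tz":0,"jaw":87},{"rx":0,"ry":0,"rz":6.5,"tx":0,"ty":0,"tz":0,"jaw":87},{"rx":0,"ry":0,"rz":6.7,"tx":0,"ty":0,"tz":0,"jaw":87},{"rx":0,"ry":0,"rz":0,"tx":12,"ty":-31,"tz":7,"jaw":87},{"rx":0,"ry":0,"rz":0,"tx":12,"ty":-31,"tz":7,"jaw":87},{"rx":0,"ry":0,"rz":0,"tx":12,"ty":-31,"tz":7,"jaw":87},{"rx":0,"ry":0,"rz":0,"tx":12,"ty":-31,"tz":7,"jaw":87},{"rx":0,"ry":0,"rz":0,"tx":12,"ty":-31,"tz":7,"jaw":87},{"rx":0,"ry":0,"rz":0,"tx":12,"ty":-31,"tz":7,"jaw":87},{"rx":0,"ry":0,"rz":0,"tx":12,"ty":-31,"tz":7,"jaw":87},{"rx":0,"ry":0,"rz":0,"tx":12,"ty":-31,"tz":7,"jaw":87},{"rx":0,"ry":0,"rz":0,"tx":12,"ty":-31,"tz":7,"jaw":87},{"rx":0,"ry":0,"rz":0,"tx":12,"ty":-31,"tz":7,"jaw":87},{"rx":0,"ry":0,"rz":0,"tx":12,"ty":-31,"tz":7,"jaw":87},{"rx":0,"ry":0,"rz":0,"tx":12,"ty":-31,"tz":7,"jaw":87},{"rx":0,"ry":0,"rz":0,"tx":0,"ty":0,"tz":0,"jaw":87},{"rx":0,"ry":0,"rz":0,"tx":0,"ty":0,"tz":0,"jaw":87}]' 30; python3 -c "
from h import *
go([.435,-.292,.15],[180,0,-14.8])
d=cam('wrist');save(d['img'],'w2.png');print(proj(d,[.435,-.292,.026]))"
```

```text
time_s: 1.83
tool_pos: [0.4349, -0.2937, 0.1522]
tool_rot: [-180.0, 0.0, -14.5]
force: [-1.0, -1.1, 0.1]
grip_width: 0.0866
t 1.83 pos [ 434.9 -293.7  152.2] rot [-1.7997e+02  4.0000e-02 -1.4540e+01] grip 86.6 F [-1.  -1.1  0.1]
 rotvec [-0.03  0.04  0.26]  shift in cur axes [-0.3 -1.6  2.2]  after-turn axes [-0.3 -1.6  2.2]
(np.float64(317.5404687956677), np.float64(202.67828154305548))
```

View pics/w2.png

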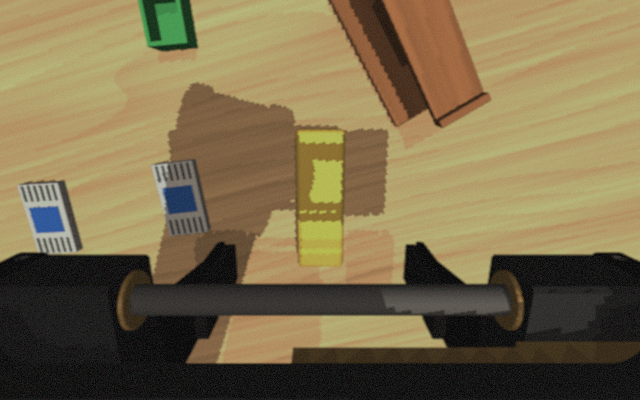

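```bash
python3 -m pendant '[{"rx":0,"ry":0,"rz":0.3,"tx":0,"ty":0,"tz":30,"jaw":87},{"rx":0,"ry":0,"rz":0,"tx":0,"ty":0,"tz":30,"jaw":80},{"rx":0,"ry":0,"rz":0,"tx":0,"ty":0,"tz":25,"jaw":70},{"rx":0,"ry":0,"rz":0,"tx":0,"ty":0,"tz":20,"jaw":70},{"rx":0,"ry":0,"rz":0,"tx":0,"ty":0,"tz":15,"jaw":70},{"rx":0,"ry":0,"rz":0,"tx":0,"ty":0,"tz":5,"jaw":70},{"rx":0,"ry":0,"rz":0,"tx":0,"ty":0,"tz":0,"jaw":60},{"rx":0,"ry":0,"rz":0,"tx":0,"ty":0,"tz":0,"jaw":30},{"rx":0,"ry":0,"rz":0,"tx":0,"ty":0,"tz":0,"jaw":30},{"rx":0,"ry":0,"rz":0,"tx":0,"ty":0,"tz":0,"jaw":30},{"rx":0,"ry":0,"rz":0,"tx":0,"ty":0,"tz":0,"jaw":30},{"rx":0,"ry":0,"rz":0,"tx":0,"ty":0,"tz":0,"jaw":30}]' 30
```

```text
time_s: 2.88
tool_pos: [0.4345, -0.2961, 0.0285]
tool_rot: [180.0, -0.1, -15.1]
force: [-0.4, 1.1, 3.9]
grip_width: 0.0396
```

```bash
python3 -m pendant '[{"rx":0,"ry":0,"rz":0,"tx":0,"ty":0,"tz":-10,"jaw":30},{"rx":0,"ry":0,"rz":0,"tx":0,"ty":0,"tz":-25,"jaw":30},{"rx":0,"ry":0,"rz":0,"tx":0,"ty":0,"tz":-30,"jaw":30},{"rx":0,"ry":0,"rz":0,"tx":0,"ty":0,"tz":-30,"jaw":30},{"rx":0,"ry":0,"rz":0,"tx":0,"ty":0,"tz":-30,"jaw":30},{"rx":0,"ry":0,"rz":0,"tx":0,"ty":0,"tz":-20,"jaw":30},{"rx":0,"ry":0,"rz":0,"tx":0,"ty":0,"tz":0,"jaw":30}]'
python3 - <<'E'
from h import *
P=np.load("top0.npy")
m=(P[...,0]>.45)&(P[...,0]<.66)&(P[...,1]>-.45)&(P[...,1]<-.3)&(P[...,2]>.05)&(P[...,2]<.09); Q=P[m]
for it in range(3):
    A=np.c_[Q[:,:2],np.ones(len(Q))]; c=np.linalg.lstsq(A,Q[:,2],rcond=None)[0]; r=Q[:,2]-A@c; Q=Q[abs(r)<.004]
print(c,len(Q),np.degrees(np.arctan2(c[1],c[0])))
rc=cv2.minAreaRect((Q[:,:2]*1000).astype(np.float32));print(rc)
cx,cy=np.array(rc[0])/1000; print("z",c@[cx,cy,1]); 
d=cam("wrist"); save(d["img"],"w3.png"); t=cam("top"); save(t["img"],"t3.png",(400,160,520,300),5)
W=cloud(d)
m=(W[...,0]>.45)&(W[...,0]<.66)&(W[...,1]>-.46)&(W[...,1]<-.3)&(W[...,2]>.05)&(W[...,2]<.09);Q=W[m];print(len(Q))
if len(Q)>300:
  for it in range(3):
    A=np.c_[Q[:,:2],np.ones(len(Q))]; c=np.linalg.lstsq(A,Q[:,2],rcond=None)[0]; r=Q[:,2]-A@c; Q=Q[abs(r)<.004]
  print("wrist",c,len(Q),cv2.minAreaRect((Q[:,:2]*1000).astype(np.float32)))
E
```

```text
time_s: 3.47
tool_pos: [0.4364, -0.2976, 0.1785]
tool_rot: [179.8, -0.5, -15.1]
force: [0.3, -1.0, 0.8]
grip_width: 0.0395
[0.1110235  0.02751004 0.01659726] 802 13.916776954532128
((544.7965698242188, -385.8016357421875), (135.7460479736328, 37.387969970703125), 16.361148834228516)
z 0.06646906434705536
7123
wrist [0.11440063 0.02605077 0.01659238] 6583 ((529.1097412109375, -392.3853454589844), (99.485107421875, 36.55123519897461), 16.41309928894043)
```

View pics/w3.png

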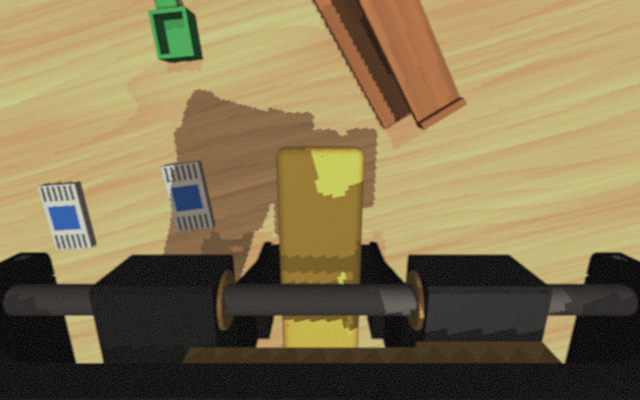

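View pics/t3.png

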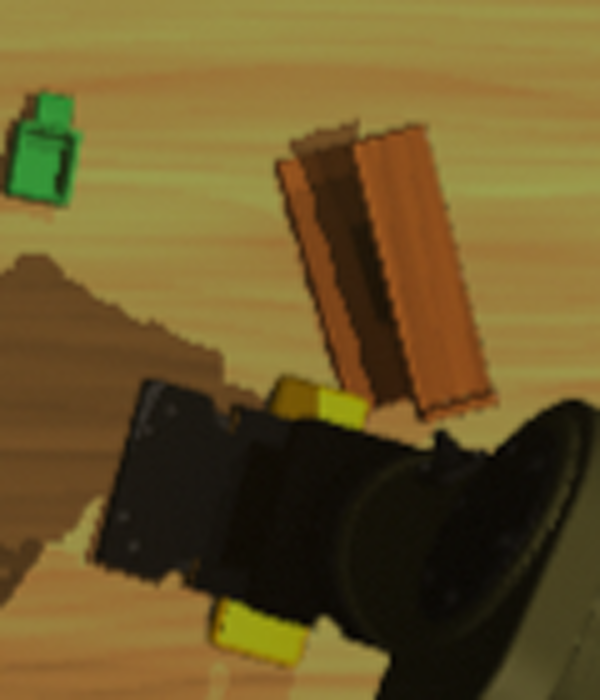

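Run:
```python
from h import *
d=cam("wrist"); W=cloud(d); hsv=cv2.cvtColor(d["img"],cv2.COLOR_RGB2HSV)
m=cv2.inRange(hsv,(22,120,40),(38,255,255))>0; m[:130]=0; m[255:]=0
o=env.get_obs(); Rc=R.from_euler("xyz",o["tool_rot"],degrees=True)
Q=Rc.inv().apply(W[m]-o["tool_pos"])*1000
print(len(Q),np.percentile(Q,[1,50,99],axis=0).round(1))
go([.5472-.0285*np.sin(.12)*np.cos(.285),-.386-.0285*np.sin(.12)*np.sin(.285),.068+.06],[180,-6.9,16.3])
```

```text
2219 [[ 11.7 -17.6  -1.9]
 [ 49.8   7.6  -0.2]
 [ 60.   19.7   2.3]]
t 3.62 pos [ 433.3 -295.7  172.2] rot [ 1.7999e+02  5.0000e-02 -1.5130e+01] grip 39.5 F [-0.4 -0.1 -0.9]
 rotvec [  1.89   6.77 -31.4 ]  shift in cur axes [130.7  59.2  44.1]  after-turn axes [ 74.7 118.6  53.6]
```

```bash
python3 -m pendant '[{"rx":0.4,"ry":1.35,"rz":-6.3,"tx":0,"ty":0,"tz":0,"jaw":30},{"rx":0.4,"ry":1.35,"rz":-6.3,"tx":0,"ty":0,"tz":0,"jaw":30},{"rx":0.4,"ry":1.35,"rz":-6.3,"tx":0,"ty":0,"tz":0,"jaw":30},{"rx":0.4,"ry":1.35,"rz":-6.3,"tx":0,"ty":0,"tz":0,"jaw":30},{"rx":0.4,"ry":1.35,"rz":-6.2,"tx":0,"ty":0,"tz":0,"jaw":30},{"rx":0,"ry":0,"rz":0,"tx":15,"ty":24,"tz":5,"jaw":30},{"rx":0,"ry":0,"rz":0,"tx":15,"ty":24,"tz":10,"jaw":30},{"rx":0,"ry":0,"rz":0,"tx":15,"ty":24,"tz":10,"jaw":30},{"rx":0,"ry":0,"rz":0,"tx":15,"ty":24,"tz":10,"jaw":30},{"rx":0,"ry":0,"rz":0,"tx":15,"ty":23,"tz":5,"jaw":30},{"rx":0,"ry":0,"rz":0,"tx":0,"ty":0,"tz":0,"jaw":30},{"rx":0,"ry":0,"rz":0,"tx":0,"ty":0,"tz":0,"jaw":30}]'
python3 - <<'E'
from h import *
n=.0275
go([.5472-n*np.sin(.12)*np.cos(.285),-.386-n*np.sin(.12)*np.sin(.285),.068+n],[180,-6.9,16.3])
d=cam("wrist"); save(d["img"],"w4.png");W=cloud(d)
o=env.get_obs(); Rc=R.from_euler("xyz",o["tool_rot"],degrees=True)
Q=Rc.inv().apply(W.reshape(-1,3)-o["tool_pos"])*1000
print([np.round(Q.reshape(400,640,3)[v,u],1).tolist() for v,u in [(120,320),(170,320),(220,320)]])
E
```

```text
time_s: 4.62
tool_pos: [0.5425, -0.3872, 0.1382]
tool_rot: [-179.6, -6.8, 16.3]
force: [0.0, 0.3, -0.6]
grip_width: 0.0395
t 4.62 pos [ 542.5 -387.2  138.2] rot [-179.62   -6.78   16.27] grip 39.5 F [ 0.   0.3 -0.6]
 rotvec [-0.38  0.12 -0.03]  shift in cur axes [-3.5  0.4 42.6]  after-turn axes [-3.6  0.1 42.6]
[[66.3, 0.9, 145.7], [50.1, 1.1, 1.7], [77.2, 1.3, -148.6]]
```

View pics/w4.png

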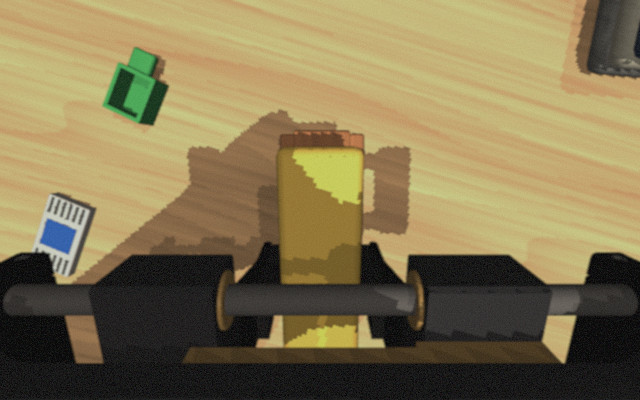

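```bash
python3 -m pendant '[{"rx":-0.3,"ry":0,"rz":0,"tx":-2,"ty":0,"tz":15,"jaw":30},{"rx":0,"ry":0,"rz":0,"tx":-1,"ty":0,"tz":12,"jaw":30},{"rx":0,"ry":0,"rz":0,"tx":0,"ty":0,"tz":6,"jaw":30},{"rx":0,"ry":0,"rz":0,"tx":0,"ty":0,"tz":4,"jaw":30},{"rx":0,"ry":0,"rz":0,"tx":0,"ty":0,"tz":2,"jaw":30},{"rx":0,"ry":0,"rz":0,"tx":0,"ty":0,"tz":0,"jaw":30},{"rx":0,"ry":0,"rz":0,"tx":0,"ty":0,"tz":0,"jaw":30}]'
```

```text
time_s: 5.25
tool_pos: [0.5452, -0.3875, 0.1032]
tool_rot: [179.8, -7.0, 16.3]
force: [1.0, 0.3, -0.2]
grip_width: 0.0395
```

```bash
python3 -m pendant '[{"rx":0,"ry":0,"rz":0,"tx":0,"ty":0,"tz":3,"jaw":30},{"rx":0,"ry":0,"rz":0,"tx":0,"ty":0,"tz":2,"jaw":30},{"rx":0,"ry":0,"rz":0,"tx":0,"ty":0,"tz":1,"jaw":30},{"rx":0,"ry":0,"rz":0,"tx":0,"ty":0,"tz":0,"jaw":30},{"rx":0,"ry":0,"rz":0,"tx":0,"ty":0,"tz":0,"jaw":30}]'; python3 -m pendant '[{"rx":0,"ry":0,"rz":0,"tx":0,"ty":0,"tz":1,"jaw":30},{"rx":0,"ry":0,"rz":0,"tx":0,"ty":0,"tz":1,"jaw":30},{"rx":0,"ry":0,"rz":0,"tx":0,"ty":0,"tz":0,"jaw":30},{"rx":0,"ry":0,"rz":0,"tx":0,"ty":0,"tz":0,"jaw":30}]'
```

```text
time_s: 5.67
tool_pos: [0.5457, -0.3873, 0.0967]
tool_rot: [179.8, -6.9, 16.3]
force: [0.3, 0.2, -0.1]
grip_width: 0.0394
time_s: 6.0
tool_pos: [0.5459, -0.3873, 0.0964]
tool_rot: [179.8, -6.9, 16.3]
force: [-3.5, 1.6, 7.6]
grip_width: 0.0397
```

```bash
python3 -m pendant '[{"rx":0,"ry":0,"rz":0,"tx":0,"ty":0,"tz":-0.5,"jaw":40},{"rx":0,"ry":0,"rz":0,"tx":0,"ty":0,"tz":0,"jaw":44},{"rx":0,"ry":0,"rz":0,"tx":0,"ty":0,"tz":0,"jaw":50},{"rx":0,"ry":0,"rz":0,"tx":0,"ty":0,"tz":0,"jaw":60},{"rx":0,"ry":0,"rz":0,"tx":0,"ty":0,"tz":0,"jaw":60},{"rx":0,"ry":0,"rz":0,"tx":0,"ty":0,"tz":-5,"jaw":60},{"rx":0,"ry":0,"rz":0,"tx":0,"ty":0,"tz":-15,"jaw":60},{"rx":0,"ry":0,"rz":0,"tx":0,"ty":0,"tz":-30,"jaw":60},{"rx":0,"ry":0,"rz":0,"tx":0,"ty":0,"tz":-40,"jaw":60},{"rx":0,"ry":0,"rz":0,"tx":0,"ty":0,"tz":-20,"jaw":60},{"rx":0,"ry":0,"rz":0,"tx":0,"ty":0,"tz":0,"jaw":60}]'
python3 - <<'E'
from h import *
d=cam("wrist"); save(d["img"],"w5.png");W=cloud(d); hsv=cv2.cvtColor(d["img"],cv2.COLOR_RGB2HSV)
m=cv2.inRange(hsv,(22,120,40),(38,255,255))>0;m[:100]=0
Q=W[m];Q=Q[(Q[:,2]>.06)&(Q[:,2]<.13)&(abs(Q[:,0]-.546)<.1)&(abs(Q[:,1]+.386)<.06)]
print(len(Q),cv2.minAreaRect((Q[:,:2]*1000).astype(np.float32)))
A=np.c_[Q[:,:2],np.ones(len(Q))];print(np.linalg.lstsq(A,Q[:,2],rcond=None)[0],Q.mean(0))
go([.606,-.2165,.15],[180,0,-10])
E
```

```text
time_s: 6.92
tool_pos: [0.5352, -0.3929, 0.2116]
tool_rot: [179.3, -7.3, 16.3]
force: [0.6, -0.4, 1.4]
grip_width: 0.0597
3231 ((546.578857421875, -387.7484130859375), (116.98632049560547, 38.871097564697266), 16.26448631286621)
[0.11298813 0.03297167 0.04617558] [ 0.54688571 -0.39014104  0.09510358]
t 6.97 pos [ 534.4 -392.   208.5] rot [179.46  -7.16  16.3 ] grip 60.0 F [-0.1 -0.6 -0. ]
 rotvec [-1.12 -7.16 26.24]  shift in cur axes [ 109.8 -149.    71.3]  after-turn axes [  40.1 -185.2   58.5]
```

View pics/w5.png

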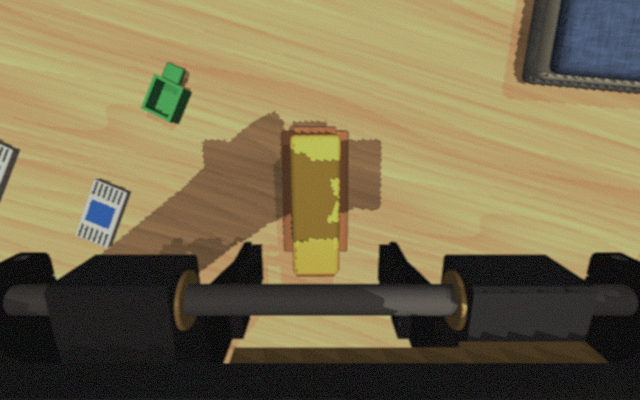

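```bash
python3 -m pendant '[{"rx":-0.3,"ry":-1.8,"rz":6.6,"tx":0,"ty":0,"tz":0,"jaw":60},{"rx":-0.3,"ry":-1.8,"rz":6.6,"tx":0,"ty":0,"tz":0,"jaw":60},{"rx":-0.3,"ry":-1.8,"rz":6.5,"tx":0,"ty":0,"tz":0,"jaw":60},{"rx":-0.3,"ry":-1.8,"rz":6.5,"tx":0,"ty":0,"tz":0,"jaw":60},{"rx":0,"ry":0,"rz":0,"tx":7,"ty":-31,"tz":10,"jaw":60},{"rx":0,"ry":0,"rz":0,"tx":7,"ty":-31,"tz":10,"jaw":60},{"rx":0,"ry":0,"rz":0,"tx":7,"ty":-31,"tz":10,"jaw":60},{"rx":0,"ry":0,"rz":0,"tx":7,"ty":-31,"tz":10,"jaw":60},{"rx":0,"ry":0,"rz":0,"tx":6,"ty":-31,"tz":10,"jaw":60},{"rx":0,"ry":0,"rz":0,"tx":6,"ty":-30,"tz":8,"jaw":60},{"rx":0,"ry":0,"rz":0,"tx":0,"ty":0,"tz":0,"jaw":60},{"rx":0,"ry":0,"rz":0,"tx":0,"ty":0,"tz":0,"jaw":60}]'
python3 - <<'E'
from h import *
go([.605,-.2175,.15],[180,0,-10])
d=cam("wrist"); save(d["img"],"w6.png");W=cloud(d); hsv=cv2.cvtColor(d["img"],cv2.COLOR_RGB2HSV)
m=cv2.inRange(hsv,(45,100,25),(75,255,255))>0;m[:50]=0
Q=W[m];Q=Q[(Q[:,2]>.018)&(Q[:,2]<.04)]
print(len(Q),cv2.minAreaRect((Q[:,:2]*1000).astype(np.float32)),Q[:,2].mean())
E
```

```text
time_s: 7.97
tool_pos: [0.6039, -0.2112, 0.1444]
tool_rot: [-179.8, 0.6, -9.6]
force: [-0.6, -1.5, 0.0]
grip_width: 0.0597
t 7.97 pos [ 603.9 -211.2  144.4] rot [-179.77    0.56   -9.61] grip 59.7 F [-0.6 -1.5  0. ]
 rotvec [-0.22  0.56  0.39]  shift in cur axes [ 2.1  6.  -5.7]  after-turn axes [ 2.2  6.  -5.6]
997 ((606.61328125, -219.37094116210938), (28.591699600219727, 51.670570373535156), 80.25336456298828) 0.024719212098385946
```

View pics/w6.png

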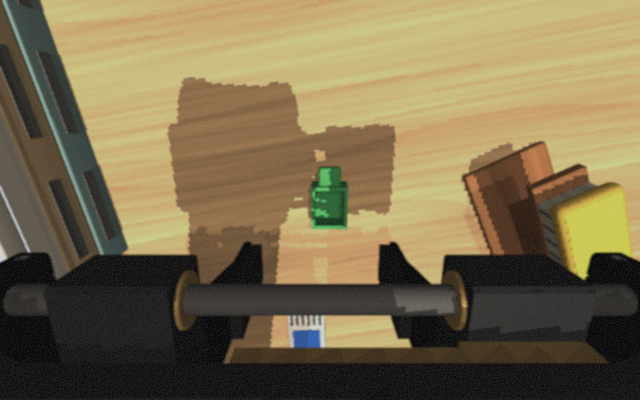

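```bash
python3 -m pendant '[{"rx":-0.2,"ry":0.5,"rz":0.2,"tx":-0.5,"ty":4,"tz":30,"jaw":60},{"rx":0,"ry":0,"rz":0,"tx":0,"ty":4,"tz":30,"jaw":60},{"rx":0,"ry":0,"rz":0,"tx":0,"ty":0,"tz":25,"jaw":60},{"rx":0,"ry":0,"rz":0,"tx":0,"ty":0,"tz":18,"jaw":60},{"rx":0,"ry":0,"rz":0,"tx":0,"ty":0,"tz":10,"jaw":60},{"rx":0,"ry":0,"rz":0,"tx":0,"ty":0,"tz":5,"jaw":60},{"rx":0,"ry":0,"rz":0,"tx":0,"ty":0,"tz":0,"jaw":60},{"rx":0,"ry":0,"rz":0,"tx":0,"ty":0,"tz":0,"jaw":60}]' 15
```

```text
time_s: 8.68
tool_pos: [0.6027, -0.2237, 0.0295]
tool_rot: [179.9, -0.2, -10.2]
force: [0.5, 1.0, -0.4]
grip_width: 0.0601
```

```bash
python3 -m pendant '[{"rx":0,"ry":0,"rz":0,"tx":0,"ty":-4,"tz":4,"jaw":60},{"rx":0,"ry":0,"rz":0,"tx":0,"ty":0,"tz":0,"jaw":60},{"rx":0,"ry":0,"rz":0,"tx":0,"ty":0,"tz":0,"jaw":40},{"rx":0,"ry":0,"rz":0,"tx":0,"ty":0,"tz":0,"jaw":22},{"rx":0,"ry":0,"rz":0,"tx":0,"ty":0,"tz":0,"jaw":22},{"rx":0,"ry":0,"rz":0,"tx":0,"ty":0,"tz":0,"jaw":22},{"rx":0,"ry":0,"rz":0,"tx":0,"ty":0,"tz":0,"jaw":22},{"rx":0,"ry":0,"rz":0,"tx":0,"ty":0,"tz":0,"jaw":22},{"rx":0,"ry":0,"rz":0,"tx":0,"ty":0,"tz":0,"jaw":22}]' 15
python3 -m pendant '[{"rx":0,"ry":0,"rz":0,"tx":0,"ty":0,"tz":-15,"jaw":22},{"rx":0,"ry":0,"rz":0,"tx":0,"ty":0,"tz":-35,"jaw":22},{"rx":0,"ry":0,"rz":0,"tx":0,"ty":0,"tz":-40,"jaw":22},{"rx":0,"ry":0,"rz":0,"tx":0,"ty":0,"tz":-40,"jaw":22},{"rx":0,"ry":0,"rz":0,"tx":0,"ty":0,"tz":-40,"jaw":22},{"rx":0,"ry":0,"rz":0,"tx":0,"ty":0,"tz":-35,"jaw":22},{"rx":0,"ry":0,"rz":0,"tx":0,"ty":0,"tz":0,"jaw":22},{"rx":0,"ry":0,"rz":0,"tx":0,"ty":0,"tz":0,"jaw":22}]'
python3 - <<'E'
from h import *
go([.552,.384,.23],[180,0,-10])
d=cam("wrist"); save(d["img"],"w7.png")
E
```

```text
time_s: 9.43
tool_pos: [0.6029, -0.219, 0.0246]
tool_rot: [179.9, -0.1, -10.1]
force: [-0.5, 0.0, 0.4]
grip_width: 0.0298
time_s: 10.1
tool_pos: [0.6038, -0.219, 0.2327]
tool_rot: [179.9, -0.5, -10.1]
force: [-0.3, 0.2, -0.6]
grip_width: 0.0299
t 10.1 pos [ 603.8 -219.   232.7] rot [179.85  -0.47 -10.14] grip 29.9 F [-0.3  0.2 -0.6]
 rotvec [ 0.15 -0.47 -0.14]  shift in cur axes [-157.1 -584.5   -0. ]  after-turn axes [-155.8 -584.8    2.7]
```

View pics/w7.png

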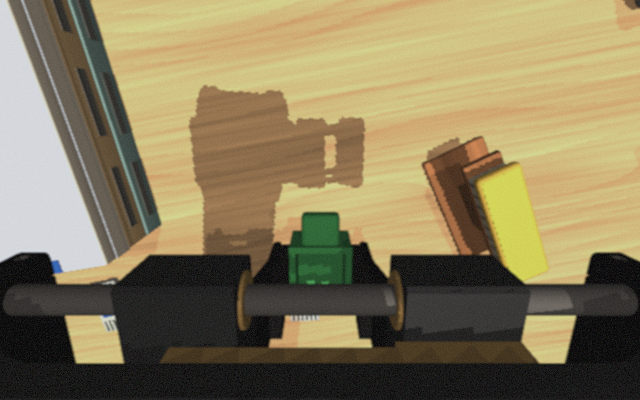

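```bash
python3 -m pendant '[{"rx":0,"ry":-0.4,"rz":0,"tx":-5,"ty":-20,"tz":0,"jaw":22},{"rx":0,"ry":0,"rz":0,"tx":-10,"ty":-37,"tz":0,"jaw":22},{"rx":0,"ry":0,"rz":0,"tx":-10,"ty":-37,"tz":0,"jaw":22},{"rx":0,"ry":0,"rz":0,"tx":-10,"ty":-37,"tz":0,"jaw":22},{"rx":0,"ry":0,"rz":0,"tx":-10,"ty":-37,"tz":0,"jaw":22},{"rx":0,"ry":0,"rz":0,"tx":-10,"ty":-37,"tz":0,"jaw":22},{"rx":0,"ry":0,"rz":0,"tx":-10,"ty":-37,"tz":0,"jaw":22},{"rx":0,"ry":0,"rz":0,"tx":-10,"ty":-37,"tz":0,"jaw":22},{"rx":0,"ry":0,"rz":0,"tx":-10,"ty":-37,"tz":0,"jaw":22},{"rx":0,"ry":0,"rz":0,"tx":-10,"ty":-37,"tz":0,"jaw":22},{"rx":0,"ry":0,"rz":0,"tx":-10,"ty":-37,"tz":0,"jaw":22},{"rx":0,"ry":0,"rz":0,"tx":-10,"ty":-37,"tz":0,"jaw":22},{"rx":0,"ry":0,"rz":0,"tx":-10,"ty":-37,"tz":0,"jaw":22},{"rx":0,"ry":0,"rz":0,"tx":-10,"ty":-37,"tz":0,"jaw":22},{"rx":0,"ry":0,"rz":0,"tx":-10,"ty":-37,"tz":0,"jaw":22},{"rx":0,"ry":0,"rz":0,"tx":-10,"ty":-37,"tz":0,"jaw":22},{"rx":0,"ry":0,"rz":0,"tx":-3,"ty":-10,"tz":0,"jaw":22},{"rx":0,"ry":0,"rz":0,"tx":0,"ty":0,"tz":0,"jaw":22},{"rx":0,"ry":0,"rz":0,"tx":0,"ty":0,"tz":0,"jaw":22}]'
python3 - <<'E'
from h import *
go([.549,.385,.12],[180,0,-10])
d=cam("wrist"); save(d["img"],"w8.png"); W=cloud(d);np.save("w8.npy",W)
m=(abs(W[...,2]-.074)<.008)&(abs(W[...,0]-.553)<.06)&(abs(W[...,1]-.384)<.06)
Q=W[m];print(len(Q),cv2.minEnclosingCircle((Q[:,:2]*1000).astype(np.float32)))
E
```

```text
time_s: 11.73
tool_pos: [0.5487, 0.3849, 0.227]
tool_rot: [179.8, 0.4, -10.0]
force: [0.4, -1.1, -0.8]
grip_width: 0.0299
t 11.73 pos [548.7 384.9 227. ] rot [179.75   0.42 -10.03] grip 29.9 F [ 0.4 -1.1 -0.8]
 rotvec [ 0.25  0.42 -0.03]  shift in cur axes [  1.1  -0.6 107. ]  after-turn axes [ 3.00e-01 -1.00e-01  1.07e+02]
1220 ((554.1533203125, 383.2109680175781), 39.87718200683594)
```

View pics/w8.png

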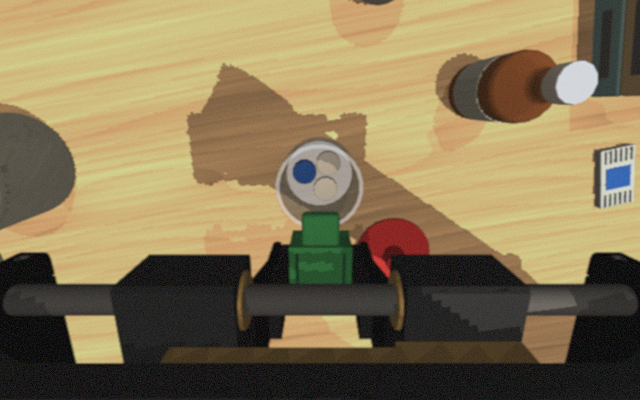

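```bash
python3 -m pendant '[{"rx":0.2,"ry":0.4,"rz":0,"tx":1,"ty":0,"tz":35,"jaw":22},{"rx":0,"ry":0,"rz":0,"tx":0,"ty":0,"tz":35,"jaw":22},{"rx":0,"ry":0,"rz":0,"tx":0,"ty":0,"tz":30,"jaw":22},{"rx":0,"ry":0,"rz":0,"tx":0,"ty":0,"tz":20,"jaw":22},{"rx":0,"ry":0,"rz":0,"tx":0,"ty":0,"tz":15,"jaw":22},{"rx":0,"ry":0,"rz":0,"tx":0,"ty":0,"tz":0,"jaw":22},{"rx":0,"ry":0,"rz":0,"tx":0,"ty":0,"tz":0,"jaw":22},{"rx":0,"ry":0,"rz":0,"tx":0,"ty":0,"tz":0,"jaw":22}]'
python3 - <<'E'
from h import *
go([.5498,.3845,.090],[180,0,-10])
E
```

```text
time_s: 12.45
tool_pos: [0.5522, 0.3841, 0.0956]
tool_rot: [-179.8, -0.2, -10.2]
force: [1.5, 0.7, -0.4]
grip_width: 0.0298
t 12.45 pos [552.2 384.1  95.6] rot [-179.85   -0.23  -10.25] grip 29.8 F [ 1.5  0.7 -0.4]
 rotvec [-0.15 -0.23 -0.25]  shift in cur axes [-2.4  0.   5.6]  after-turn axes [-2.4 -0.   5.6]
```

```bash
python3 -m pendant '[{"rx":0,"ry":0,"rz":0,"tx":-2.5,"ty":0,"tz":5,"jaw":22},{"rx":0,"ry":0,"rz":0,"tx":0,"ty":0,"tz":0,"jaw":22},{"rx":0,"ry":0,"rz":0,"tx":0,"ty":0,"tz":0,"jaw":45},{"rx":0,"ry":0,"rz":0,"tx":0,"ty":0,"tz":0,"jaw":55},{"rx":0,"ry":0,"rz":0,"tx":0,"ty":0,"tz":0,"jaw":55},{"rx":0,"ry":0,"rz":0,"tx":0,"ty":0,"tz":0,"jaw":55},{"rx":0,"ry":0,"rz":0,"tx":0,"ty":0,"tz":-30,"jaw":55},{"rx":0,"ry":0,"rz":0,"tx":-20,"ty":0,"tz":-35,"jaw":55},{"rx":0,"ry":0,"rz":0,"tx":-20,"ty":0,"tz":-35,"jaw":55},{"rx":0,"ry":0,"rz":0,"tx":0,"ty":0,"tz":0,"jaw":55},{"rx":0,"ry":0,"rz":0,"tx":0,"ty":0,"tz":0,"jaw":55}]'
python3 - <<'E'
from h import *
go([.4475,.316,.12],[180,0,-10])
d=cam("wrist"); save(d["img"],"w9.png"); W=cloud(d)
m=(abs(W[...,2]-.074)<.006)&(abs(W[...,0]-.553)<.06)&(abs(W[...,1]-.384)<.06)
Q=W[m];print(len(Q),cv2.minEnclosingCircle((Q[:,:2]*1000).astype(np.float32)))
m=(abs(W[...,2]-.038)<.005)&(abs(W[...,0]-.448)<.04)&(abs(W[...,1]-.316)<.04)
Q=W[m];print(len(Q),Q.mean(0) if len(Q) else 0)
t=cam("top"); save(t["img"],"t9.png",(120,160,320,290),4)
m=(W[...,2]>.02)&(np.hypot(W[...,0]-.5537,W[...,1]-.3838)<.033); print(W[m][:,2].max())
E
```

```text
time_s: 13.37
tool_pos: [0.5086, 0.3947, 0.1928]
tool_rot: [-179.6, -0.4, -10.0]
force: [0.0, -0.7, 0.1]
grip_width: 0.0548
t 13.37 pos [508.6 394.7 192.8] rot [-179.63   -0.38   -9.98] grip 54.8 F [ 0.  -0.7  0.1]
 rotvec [-0.37 -0.38  0.02]  shift in cur axes [-47.   88.6  71.9]  after-turn axes [-46.5  88.1  72.8]
1877 ((553.8367919921875, 383.3765869140625), 39.96391677856445)
486 [0.44840336 0.31632555 0.03892761]
0.34285925875671536
```

View pics/w9.png

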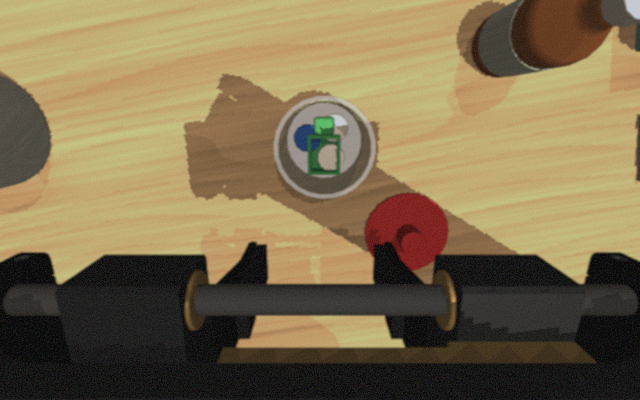

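View pics/t9.png

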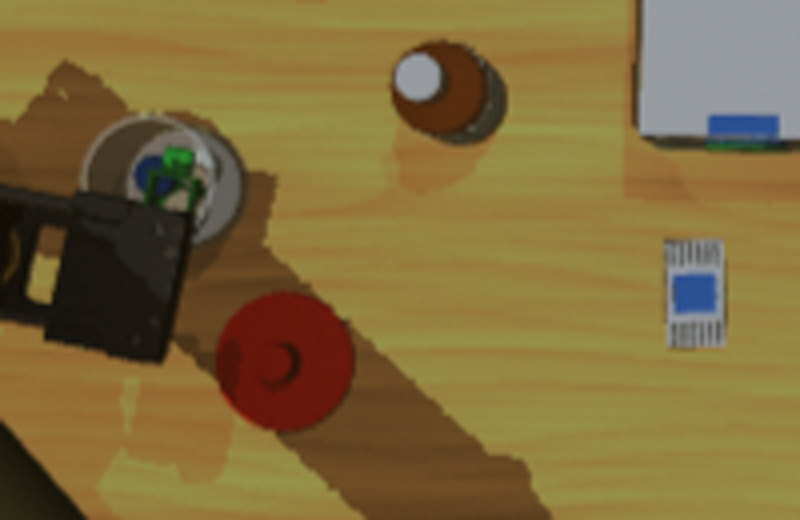

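```bash
python3 -m pendant '[{"rx":-0.3,"ry":-0.3,"rz":0,"tx":-15,"ty":30,"tz":10,"jaw":55},{"rx":0,"ry":0,"rz":0,"tx":-15,"ty":30,"tz":20,"jaw":55},{"rx":0,"ry":0,"rz":0,"tx":-15,"ty":28,"tz":20,"jaw":55},{"rx":0,"ry":0,"rz":0,"tx":0,"ty":0,"tz":20,"jaw":55},{"rx":0,"ry":0,"rz":0,"tx":0,"ty":0,"tz":20,"jaw":55},{"rx":0,"ry":0,"rz":0,"tx":0,"ty":0,"tz":0,"jaw":55},{"rx":0,"ry":0,"rz":0,"tx":0,"ty":0,"tz":0,"jaw":55}]'
python3 - <<'E'
from h import *
go([.448,.3163,.034],[180,0,-10])
E
```

```text
time_s: 14.05
tool_pos: [0.448, 0.3122, 0.0976]
tool_rot: [179.7, 0.4, -10.2]
force: [1.1, 0.9, 0.3]
grip_width: 0.0549
t 14.05 pos [448.  312.2  97.6] rot [179.67   0.36 -10.19] grip 54.9 F [1.1 0.9 0.3]
 rotvec [ 0.33  0.36 -0.19]  shift in cur axes [-0.4 -4.4 63.6]  after-turn axes [-0.8 -4.1 63.6]
```

```bash
python3 -m pendant '[{"rx":0.3,"ry":0.3,"rz":0,"tx":0,"ty":-4,"tz":25,"jaw":55},{"rx":0,"ry":0,"rz":0,"tx":0,"ty":0,"tz":20,"jaw":55},{"rx":0,"ry":0,"rz":0,"tx":0,"ty":0,"tz":12,"jaw":55},{"rx":0,"ry":0,"rz":0,"tx":0,"ty":0,"tz":6,"jaw":55},{"rx":0,"ry":0,"rz":0,"tx":0,"ty":0,"tz":0,"jaw":55},{"rx":0,"ry":0,"rz":0,"tx":0,"ty":0,"tz":0,"jaw":45}]'
python3 - <<'E'
from h import *
go([.448,.3163,.034],[180,0,-10])
E
```

```text
time_s: 14.55
tool_pos: [0.45, 0.3179, 0.037]
tool_rot: [-179.8, -0.2, -10.1]
force: [-0.3, 0.1, 1.2]
grip_width: 0.0521
t 14.55 pos [450.  317.9  37. ] rot [-1.7984e+02 -1.6000e-01 -1.0140e+01] grip 52.1 F [-0.3  0.1  1.2]
 rotvec [-0.16 -0.16 -0.14]  shift in cur axes [-1.7  1.9  3. ]  after-turn axes [-1.7  1.9  3. ]
```

```bash
python3 -m pendant '[{"rx":0,"ry":0,"rz":0,"tx":-1.5,"ty":1.5,"tz":3,"jaw":40},{"rx":0,"ry":0,"rz":0,"tx":0,"ty":0,"tz":0,"jaw":35},{"rx":0,"ry":0,"rz":0,"tx":0,"ty":0,"tz":0,"jaw":15},{"rx":0,"ry":0,"rz":0,"tx":0,"ty":0,"tz":0,"jaw":15},{"rx":0,"ry":0,"rz":0,"tx":0,"ty":0,"tz":0,"jaw":15},{"rx":0,"ry":0,"rz":0,"tx":0,"ty":0,"tz":0,"jaw":15},{"rx":0,"ry":0,"rz":0,"tx":0,"ty":0,"tz":0,"jaw":15},{"rx":0,"ry":0,"rz":0,"tx":0,"ty":0,"tz":0,"jaw":15}]' 25
python3 -m pendant '[{"rx":0,"ry":0,"rz":0,"tx":0,"ty":0,"tz":-10,"jaw":15},{"rx":0,"ry":0,"rz":0,"tx":0,"ty":0,"tz":-25,"jaw":15},{"rx":0,"ry":0,"rz":0,"tx":0,"ty":0,"tz":-35,"jaw":15},{"rx":0,"ry":0,"rz":0,"tx":0,"ty":0,"tz":-35,"jaw":15},{"rx":0,"ry":0,"rz":0,"tx":0,"ty":0,"tz":0,"jaw":15},{"rx":0,"ry":0,"rz":0,"tx":0,"ty":0,"tz":0,"jaw":15}]'
python3 - <<'E'
from h import *
go([.5538,.3836,.135],[180,0,-10])
d=cam("wrist"); save(d["img"],"w10.png"); W=cloud(d)
o=env.get_obs(); Rc=R.from_euler("xyz",o["tool_rot"],degrees=True)
hsv=cv2.cvtColor(d["img"],cv2.COLOR_RGB2HSV); m=(cv2.inRange(hsv,(0,120,30),(8,255,255))>0)
Q=Rc.inv().apply(W[m]-o["tool_pos"])*1000; Q=Q[(abs(Q[:,2])<60)]; print(len(Q),np.percentile(Q,[1,25,50,75,99],axis=0).round(1))
S=Q[Q[:,0]>15]; A=np.c_[S[:,:2],np.ones(len(S))];print(np.linalg.lstsq(A,S[:,2],rcond=None)[0])
E
```

```text
time_s: 15.22
tool_pos: [0.448, 0.3163, 0.0338]
tool_rot: [-179.9, -0.2, -10.1]
force: [-0.0, -0.3, 2.9]
grip_width: 0.0233
time_s: 15.72
tool_pos: [0.4487, 0.3171, 0.1411]
tool_rot: [-179.7, -0.4, -10.1]
force: [-1.1, 0.4, -0.8]
grip_width: 0.0236
t 15.72 pos [448.7 317.1 141.1] rot [-179.71   -0.38  -10.13] grip 23.6 F [-1.1  0.4 -0.8]
 rotvec [-0.29 -0.38 -0.13]  shift in cur axes [ 91.7 -83.9   7.2]  after-turn axes [ 91.9 -83.8   6.1]
10177 [[-39.  -39.   -8.4]
 [  8.9 -14.5  17.7]
 [ 17.   -0.7  18.3]
 [ 27.6  13.4  18.8]
 [ 41.7  38.4  20. ]]
[ 8.73047037e-03 -4.98221512e-04  1.82337907e+01]
```

View pics/w10.png

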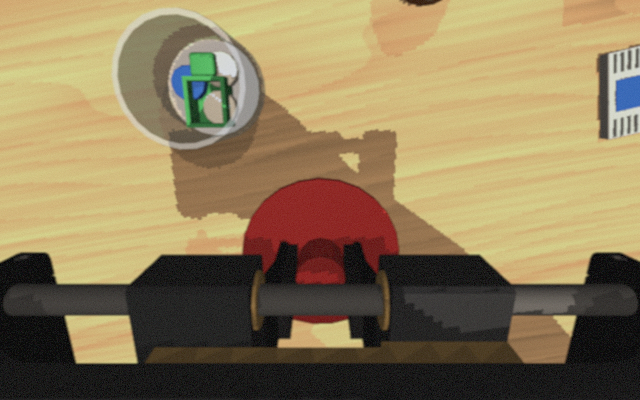

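```bash
python3 -m pendant '[{"rx":-0.2,"ry":-0.3,"rz":0,"tx":23,"ty":-21,"tz":-3,"jaw":15},{"rx":0,"ry":0,"rz":0,"tx":23,"ty":-21,"tz":0,"jaw":15},{"rx":0,"ry":0,"rz":0,"tx":23,"ty":-21,"tz":0,"jaw":15},{"rx":0,"ry":0,"rz":0,"tx":23,"ty":-21,"tz":0,"jaw":15},{"rx":0,"ry":0,"rz":0,"tx":0,"ty":0,"tz":0,"jaw":15},{"rx":0,"ry":0,"rz":0,"tx":0,"ty":0,"tz":0,"jaw":15},{"rx":0,"ry":0,"rz":0,"tx":0,"ty":0,"tz":0,"jaw":15}]'
python3 - <<'E'
from h import *
go([.5538,.3836,.115],[180,0,-10])
E
```

```text
time_s: 16.35
tool_pos: [0.5512, 0.3819, 0.1391]
tool_rot: [179.8, 0.4, -10.1]
force: [-0.9, -0.3, -0.8]
grip_width: 0.0233
t 16.35 pos [551.2 381.9 139.1] rot [179.77   0.35 -10.1 ] grip 23.3 F [-0.9 -0.3 -0.8]
 rotvec [ 0.23  0.35 -0.1 ]  shift in cur axes [ 2.4 -2.2 24.1]  after-turn axes [ 2.2 -2.1 24.1]
```

```bash
python3 -m pendant '[{"rx":0.1,"ry":0.2,"rz":0,"tx":1,"ty":-1.5,"tz":12,"jaw":15},{"rx":0,"ry":0,"rz":0,"tx":0,"ty":0,"tz":10,"jaw":15},{"rx":0,"ry":0,"rz":0,"tx":0,"ty":0,"tz":0,"jaw":15},{"rx":0,"ry":0,"rz":0,"tx":0,"ty":0,"tz":0,"jaw":15},{"rx":0,"ry":0,"rz":0,"tx":0,"ty":0,"tz":0,"jaw":15}]'
python3 - <<'E'
from h import *
go([.5538,.3836,.103],[180,0,-10])
d=cam("wrist"); save(d["img"],"w11.png")
t=cam("top"); save(t["img"],"t11.png",(120,160,280,280),5)
E
```

```text
time_s: 16.77
tool_pos: [0.5538, 0.3835, 0.1192]
tool_rot: [180.0, -0.0, -10.1]
force: [0.1, 0.1, -1.3]
grip_width: 0.0237
t 16.77 pos [553.8 383.5 119.2] rot [ 1.800e+02 -4.000e-02 -1.014e+01] grip 23.7 F [ 0.1  0.1 -1.3]
 rotvec [ 0.   -0.04 -0.14]  shift in cur axes [-0.  -0.1 16.2]  after-turn axes [-0.  -0.1 16.2]
```

View pics/w11.png

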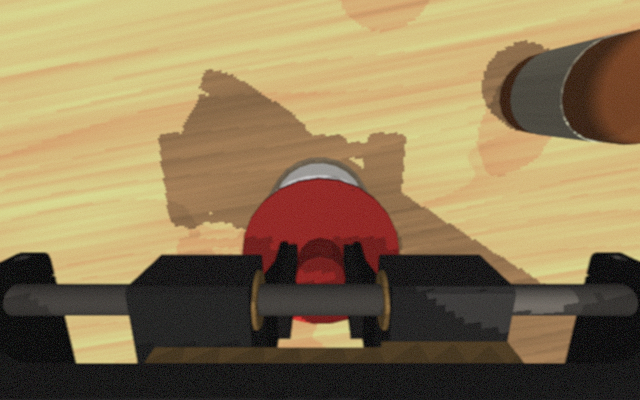

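Lid is centred over the jar (jar edge peeks evenly above the disc at 320,160). Lower it.

```bash
python3 -m pendant '[{"rx":0,"ry":0,"rz":0,"tx":0,"ty":0,"tz":5,"jaw":15},{"rx":0,"ry":0,"rz":0,"tx":0,"ty":0,"tz":4,"jaw":15},{"rx":0,"ry":0,"rz":0,"tx":0,"ty":0,"tz":3,"jaw":15},{"rx":0,"ry":0,"rz":0,"tx":0,"ty":0,"tz":1,"jaw":15},{"rx":0,"ry":0,"rz":0,"tx":0,"ty":0,"tz":0,"jaw":15},{"rx":0,"ry":0,"rz":0,"tx":0,"ty":0,"tz":0,"jaw":15}]'
python3 -m pendant '[{"rx":0,"ry":0,"rz":0,"tx":0,"ty":0,"tz":1,"jaw":15},{"rx":0,"ry":0,"rz":0,"tx":0,"ty":0,"tz":1,"jaw":15},{"rx":0,"ry":0,"rz":0,"tx":0,"ty":0,"tz":1,"jaw":15},{"rx":0,"ry":0,"rz":0,"tx":0,"ty":0,"tz":0,"jaw":15},{"rx":0,"ry":0,"rz":0,"tx":0,"ty":0,"tz":0,"jaw":15}]'
```

```text
time_s: 17.37
tool_pos: [0.554, 0.3838, 0.106]
tool_rot: [-180.0, -0.0, -10.1]
force: [-0.3, 0.4, -1.6]
grip_width: 0.0233
time_s: 17.78
tool_pos: [0.554, 0.3838, 0.1032]
tool_rot: [-180.0, -0.0, -10.1]
force: [0.4, -0.1, -0.7]
grip_width: 0.0233
```

```bash
python3 -m pendant '[{"rx":0,"ry":0,"rz":0,"tx":0,"ty":0,"tz":1,"jaw":15},{"rx":0,"ry":0,"rz":0,"tx":0,"ty":0,"tz":1,"jaw":15},{"rx":0,"ry":0,"rz":0,"tx":0,"ty":0,"tz":0,"jaw":15},{"rx":0,"ry":0,"rz":0,"tx":0,"ty":0,"tz":0,"jaw":15}]'
```

```text
time_s: 18.12
tool_pos: [0.5541, 0.3839, 0.1028]
tool_rot: [-180.0, -0.1, -10.1]
force: [-2.2, -2.7, 6.4]
grip_width: 0.0231
```

Contact at the seated height. Release and back off straight up.

```bash
python3 -m pendant '[{"rx":0,"ry":0,"rz":0,"tx":0,"ty":0,"tz":-1,"jaw":24},{"rx":0,"ry":0,"rz":0,"tx":0,"ty":0,"tz":0,"jaw":28},{"rx":0,"ry":0,"rz":0,"tx":0,"ty":0,"tz":0,"jaw":36},{"rx":0,"ry":0,"rz":0,"tx":0,"ty":0,"tz":0,"jaw":46},{"rx":0,"ry":0,"rz":0,"tx":0,"ty":0,"tz":0,"jaw":50},{"rx":0,"ry":0,"rz":0,"tx":0,"ty":0,"tz":-15,"jaw":50},{"rx":0,"ry":0,"rz":0,"tx":0,"ty":0,"tz":-35,"jaw":50},{"rx":0,"ry":0,"rz":0,"tx":-20,"ty":0,"tz":-35,"jaw":50},{"rx":0,"ry":0,"rz":0,"tx":-35,"ty":0,"tz":-10,"jaw":50},{"rx":0,"ry":0,"rz":0,"tx":0,"ty":0,"tz":0,"jaw":50},{"rx":0,"ry":0,"rz":0,"tx":0,"ty":0,"tz":0,"jaw":50}]'
python3 - <<'E'
from h import *
d=cam("wrist"); save(d["img"],"w12.png"); W=cloud(d)
hsv=cv2.cvtColor(d["img"],cv2.COLOR_RGB2HSV); m=(cv2.inRange(hsv,(0,120,30),(8,255,255))>0); Q=W[m]
D=Q[abs(Q[:,2]-.081)<.006]; A=np.c_[D[:,:2],np.ones(len(D))];print(len(D),np.linalg.lstsq(A,D[:,2],rcond=None)[0],D[:,2].mean(),cv2.minEnclosingCircle((D[:,:2]*1000).astype(np.float32)))
K=Q[abs(Q[:,2]-.107)<.006];print("knob",K.mean(0))
t=cam("top"); save(t["img"],"t12.png",(250,160,450,290),4)
go([.44,.06,.19],[180,0,0])
E
```

```text
time_s: 19.03
tool_pos: [0.498, 0.3955, 0.1989]
tool_rot: [-179.9, -0.1, -9.9]
force: [-0.2, -0.6, 0.1]
grip_width: 0.0502
8621 [-0.00132455  0.00126355  0.08265305] 0.08240035131507073 ((564.0404052734375, 323.59820556640625), 103.18230438232422)
knob [0.55366984 0.38307108 0.10830676]
t 19.13 pos [500.2 392.8 196.7] rot [ 1.7996e+02 -6.0000e-02 -1.0150e+01] grip 50.0 F [ 0.8 -0.  -0.7]
 rotvec [  0.05  -0.06 -10.15]  shift in cur axes [ -0.6 338.2   6.9]  after-turn axes [-60.2 332.8   6.7]
```

View pics/w12.png

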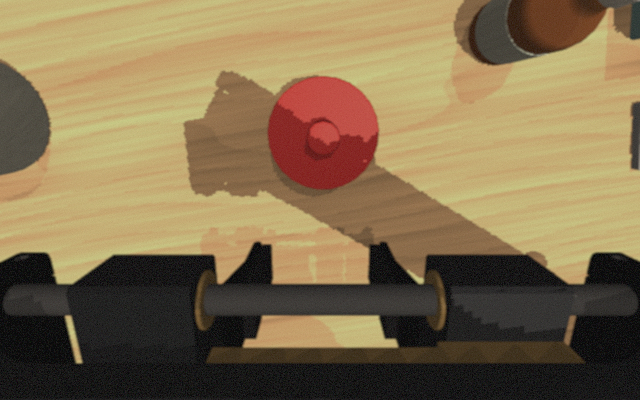

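View pics/t12.png

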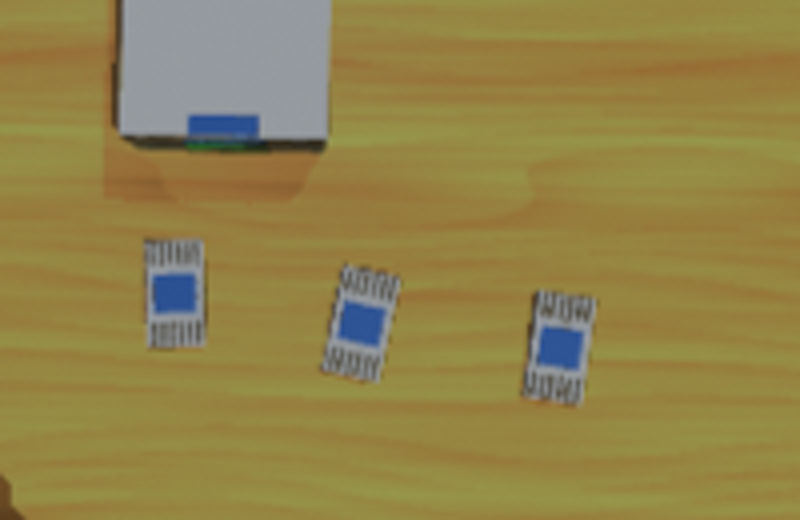

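```bash
python3 -m pendant '[{"rx":0,"ry":0,"rz":-5,"tx":0,"ty":0,"tz":0,"jaw":60},{"rx":0,"ry":0,"rz":-5.1,"tx":0,"ty":0,"tz":0,"jaw":60},{"rx":0,"ry":0,"rz":0,"tx":-7,"ty":37,"tz":0,"jaw":60},{"rx":0,"ry":0,"rz":0,"tx":-7,"ty":37,"tz":0,"jaw":60},{"rx":0,"ry":0,"rz":0,"tx":-7,"ty":37,"tz":0,"jaw":60},{"rx":0,"ry":0,"rz":0,"tx":-7,"ty":37,"tz":0,"jaw":60},{"rx":0,"ry":0,"rz":0,"tx":-7,"ty":37,"tz":0,"jaw":60},{"rx":0,"ry":0,"rz":0,"tx":-7,"ty":37,"tz":0,"jaw":60},{"rx":0,"ry":0,"rz":0,"tx":-7,"ty":37,"tz":0,"jaw":60},{"rx":0,"ry":0,"rz":0,"tx":-7,"ty":37,"tz":0,"jaw":60},{"rx":0,"ry":0,"rz":0,"tx":-4,"ty":37,"tz":0,"jaw":60},{"rx":0,"ry":0,"rz":0,"tx":0,"ty":0,"tz":0,"jaw":60},{"rx":0,"ry":0,"rz":0,"tx":0,"ty":0,"tz":0,"jaw":60}]' 40
cat >> h.py <<'E'
def combs(d,W,verbose=1):
    hsv=cv2.cvtColor(d["img"],cv2.COLOR_RGB2HSV); m=cv2.inRange(hsv,(100,110,30),(125,255,255))
    n,l,st,c=cv2.connectedComponentsWithStats(m)
    for i in range(1,n):
        if st[i,4]<60: continue
        p=np.median(W[l==i],0)
        pts=np.argwhere(l==i)[:,::-1]
        h=p[2] if p[2]<.3 else 0
        h=.01 if abs(p[2]-.01)<.01 else h
        w=np.array([pix(d,u,v,h)[:2] for u,v in pts])*1000
        r=cv2.minAreaRect(w.astype(np.float32)); print("blue px",np.round(c[i]),"area",st[i,4],"median xyz",np.round(p*1000,1),"rect c",np.round(r[0],1),"size",np.round(r[1],1),"ang",round(r[2],1))
def plate(W,x,y,rad=.048,zl=.006,zh=.014):
    m=(np.hypot(W[...,0]-x,W[...,1]-y)<rad)&(W[...,2]>zl)&(W[...,2]<zh); m=cv2.morphologyEx(m.astype(np.uint8),cv2.MORPH_OPEN,np.ones((5,5)))>0
    Q=(W[m][:,:2]*1000).astype(np.float32); r=cv2.minAreaRect(Q); print("plate",len(Q),np.round(r[0],1),np.round(r[1],1),round(r[2],1)," mean",Q.mean(0).round(1))
E
python3 - <<'E'
from h import *
d=cam("wrist"); save(d["img"],"w13.png"); W=cloud(d); np.save("w13.npy",W)
go([.47,.065,.19],[180,0,0]); combs(d,W); plate(W,.4935,.065)
E
```

```text
time_s: 20.22
tool_pos: [0.4397, 0.0573, 0.1964]
tool_rot: [-180.0, 0.0, -0.4]
force: [0.3, 2.1, 0.1]
grip_width: 0.0602
t 20.27 pos [439.8  59.5 196.5] rot [-1.7996e+02  1.0000e-02 -2.2000e-01] grip 60.1 F [-0.4  0.8  0.3]
 rotvec [-0.04  0.01 -0.22]  shift in cur axes [30.2 -5.6  6.5]  after-turn axes [30.2 -5.5  6.5]
blue px [356.   3.] area 261 median xyz [582.   31.5  96.5] rect c [580.4  31.8] size [46.6  4.6] ang 89.5
blue px [313. 131.] area 593 median xyz [494.1  63.2  11.8] rect c [493.6  63.3] size [22.7 24.2] ang 2.9
blue px [432. 148.] area 588 median xyz [477.1 -51.8  11.8] rect c [476.6 -52.5] size [24.6 22.6] ang 78.4
blue px [555. 160.] area 571 median xyz [ 464.5 -174.1   11.8] rect c [ 464.1 -175.1] size [24.8 22.8] ang 83.3
plate 2598 [493.7  62.9] [65.9 36.1] 3.0  mean [494.6  62.9]
```

View pics/w13.png

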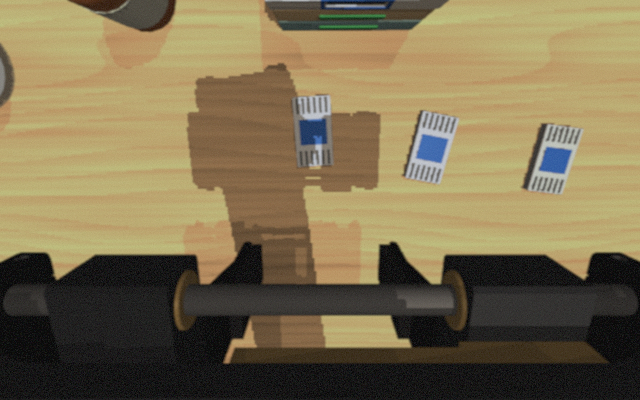

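```bash
python3 -m pendant '[{"rx":0,"ry":0,"rz":-3,"tx":0,"ty":0,"tz":30,"jaw":60},{"rx":0,"ry":0,"rz":0,"tx":16,"ty":-2,"tz":35,"jaw":60},{"rx":0,"ry":0,"rz":0,"tx":16,"ty":-2,"tz":35,"jaw":60},{"rx":0,"ry":0,"rz":0,"tx":0,"ty":0,"tz":30,"jaw":60},{"rx":0,"ry":0,"rz":0,"tx":0,"ty":0,"tz":20,"jaw":60},{"rx":0,"ry":0,"rz":0,"tx":0,"ty":0,"tz":0,"jaw":60},{"rx":0,"ry":0,"rz":0,"tx":0,"ty":0,"tz":0,"jaw":60},{"rx":0,"ry":0,"rz":0,"tx":0,"ty":0,"tz":0,"jaw":60}]' 40
python3 - <<'E'
from h import *
go([.4717,.0628,.017],[180,0,3])
E
```

```text
time_s: 20.93
tool_pos: [0.4726, 0.0673, 0.0482]
tool_rot: [-180.0, -0.1, 3.0]
force: [-0.0, -0.2, 0.5]
grip_width: 0.0599
t 20.93 pos [472.6  67.3  48.2] rot [-1.7996e+02 -1.3000e-01  3.0400e+00] grip 59.9 F [-0.  -0.2  0.5]
 rotvec [-0.04 -0.13  0.04]  shift in cur axes [-1.2  4.4 31.1]  after-turn axes [-1.1  4.4 31.2]
```

```bash
python3 -m pendant '[{"rx":0,"ry":0,"rz":0,"tx":-1,"ty":4,"tz":12,"jaw":60},{"rx":0,"ry":0,"rz":0,"tx":0,"ty":0,"tz":10,"jaw":60},{"rx":0,"ry":0,"rz":0,"tx":0,"ty":0,"tz":6,"jaw":60},{"rx":0,"ry":0,"rz":0,"tx":0,"ty":0,"tz":3,"jaw":60},{"rx":0,"ry":0,"rz":0,"tx":0,"ty":0,"tz":0,"jaw":55},{"rx":0,"ry":0,"rz":0,"tx":0,"ty":0,"tz":0,"jaw":28},{"rx":0,"ry":0,"rz":0,"tx":0,"ty":0,"tz":0,"jaw":28},{"rx":0,"ry":0,"rz":0,"tx":0,"ty":0,"tz":0,"jaw":28},{"rx":0,"ry":0,"rz":0,"tx":0,"ty":0,"tz":0,"jaw":28},{"rx":0,"ry":0,"rz":0,"tx":0,"ty":0,"tz":0,"jaw":28}]' 40
```

```text
time_s: 21.77
tool_pos: [0.471, 0.0622, 0.0164]
tool_rot: [-180.0, -0.1, 3.0]
force: [-0.5, 0.1, 2.1]
grip_width: 0.0351
```

```bash
python3 -m pendant '[{"rx":0,"ry":0,"rz":1.5,"tx":0,"ty":0,"tz":-10,"jaw":28},{"rx":0,"ry":0,"rz":1.5,"tx":-5,"ty":5,"tz":-25,"jaw":28},{"rx":0,"ry":0,"rz":0,"tx":-10,"ty":10,"tz":-30,"jaw":28},{"rx":0,"ry":0,"rz":0,"tx":-10,"ty":10,"tz":-20,"jaw":28},{"rx":0,"ry":0,"rz":0,"tx":0,"ty":5,"tz":0,"jaw":28},{"rx":0,"ry":0,"rz":0,"tx":0,"ty":0,"tz":0,"jaw":28},{"rx":0,"ry":0,"rz":0,"tx":0,"ty":0,"tz":0,"jaw":28},{"rx":0,"ry":0,"rz":0,"tx":0,"ty":0,"tz":0,"jaw":28}]' 40
cat >> h.py <<'E'
def held(d,W):
    o=env.get_obs(); Rc=R.from_euler("xyz",o["tool_rot"],degrees=True)
    Q=Rc.inv().apply(W.reshape(-1,3)-o["tool_pos"]).reshape(W.shape)*1000
    m=(Q[...,0]>12)&(Q[...,0]<70)&(abs(Q[...,1])<30)&(Q[...,2]>-2)&(Q[...,2]<22); S=Q[m]
    A=np.c_[S[:,:2],np.ones(len(S))]; c=np.linalg.lstsq(A,S[:,2],rcond=None)[0]; r=S[:,2]-A@c; S=S[abs(r)<3]
    print("held n",len(S),"plane",np.round(c,3),"rect",cv2.minAreaRect(S[:,:2].astype(np.float32)),"pct",np.percentile(S,[1,50,99],axis=0).round(1).tolist())
E
python3 - <<'E'
from h import *
d=cam("wrist"); save(d["img"],"w14.png"); W=cloud(d); np.save("w14.npy",W)
go([.49,.033,.0984],[180,0,0]); combs(d,W); held(d,W)
s=cam("scene"); save(s["img"],"s14.png",(220,150,420,300),4)
E
```

```text
time_s: 22.43
tool_pos: [0.4452, 0.0325, 0.1001]
tool_rot: [-180.0, 0.1, -0.0]
force: [-0.5, -0.2, -0.9]
grip_width: 0.0352
t 22.48 pos [445.1  32.6 100. ] rot [-1.7996e+02  8.0000e-02 -0.0000e+00] grip 35.3 F [ 0.1 -0.  -0.9]
 rotvec [-0.04  0.08 -0.  ]  shift in cur axes [44.9 -0.4  1.5]  after-turn axes [44.9 -0.4  1.6]
blue px [439. 173.] area 1134 median xyz [477.2 -51.9  11.8] rect c [476.7 -52.5] size [25.2 23.3] ang 78.6
blue px [608. 190.] area 1087 median xyz [ 464.7 -174.    11.8] rect c [ 464.2 -175.4] size [25.2 23.3] ang 82.2
blue px [320. 224.] area 2378 median xyz [468.3  31.9  95.4] rect c [468.1  32. ] size [23.3 25. ] ang 0.3
held n 6923 plane [2.500e-02 1.000e-03 4.048e+00] rect ((34.05792999267578, 0.6818351745605469), (36.101993560791016, 44.06800842285156), 89.71656799316406) pct [[12.5, -16.8, 3.3], [35.4, 0.7, 4.8], [55.8, 18.2, 6.6]]
```

View pics/w14.png

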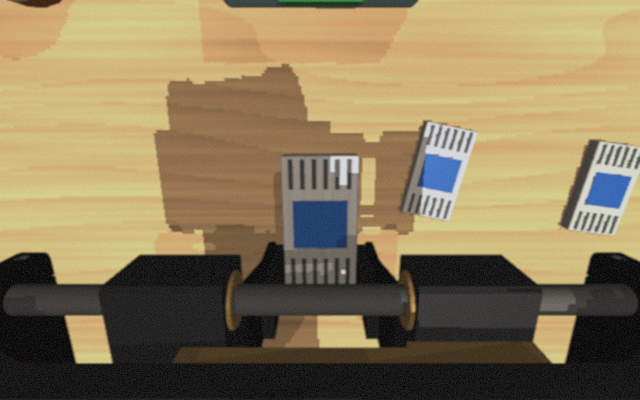

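View pics/s14.png

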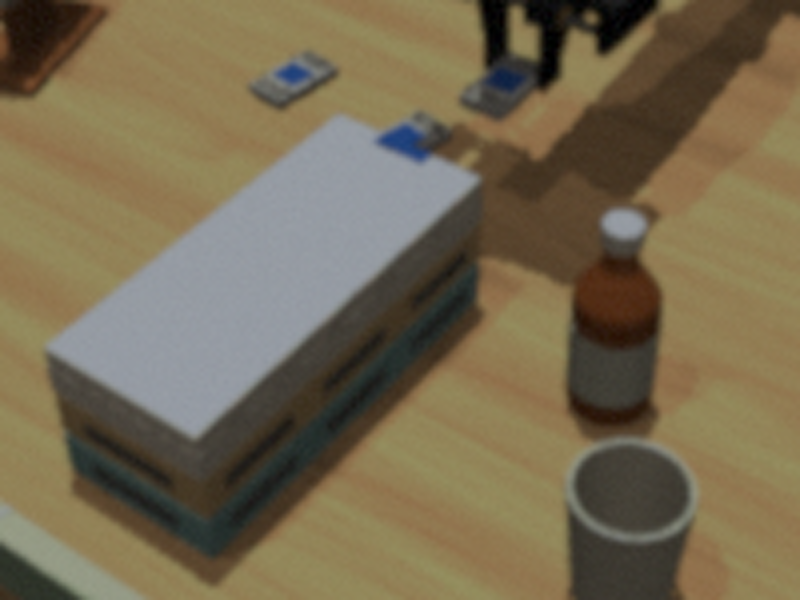

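```bash
python3 -m pendant '[{"rx":0,"ry":0,"rz":0,"tx":20,"ty":0,"tz":0,"jaw":28},{"rx":0,"ry":0,"rz":0,"tx":20,"ty":0,"tz":0,"jaw":28},{"rx":0,"ry":0,"rz":0,"tx":20,"ty":0,"tz":0,"jaw":28},{"rx":0,"ry":0,"rz":0,"tx":13,"ty":0,"tz":1,"jaw":28},{"rx":0,"ry":0,"rz":0,"tx":0,"ty":0,"tz":0,"jaw":28},{"rx":0,"ry":0,"rz":0,"tx":0,"ty":0,"tz":0,"jaw":28},{"rx":0,"ry":0,"rz":0,"tx":0,"ty":0,"tz":0,"jaw":28}]' 40
python3 - <<'E'
from h import *
d=cam("wrist"); save(d["img"],"w15.png",(180,60,460,300),2.8); W=cloud(d)
go([.521,.0326,.0988],[180,0,0]); held(d,W)
m=(abs(W[...,2]-.109)<.006)&(W[...,0]>.57)&(W[...,0]<.68); Q=W[m]; print(len(Q),Q[:,1].min(),Q[:,1].max(),Q[:,0].min(),np.percentile(Q,[2,98],axis=0))
combs(d,W)
E
```

```text
time_s: 23.12
tool_pos: [0.5176, 0.0324, 0.0992]
tool_rot: [-180.0, 0.1, 0.0]
force: [0.2, -1.0, -0.0]
grip_width: 0.0354
t 23.17 pos [517.6  32.2  99.4] rot [-1.7999e+02  7.0000e-02 -1.0000e-02] grip 35.4 F [ 0.4  1.1 -1.4]
 rotvec [-0.01  0.07 -0.01]  shift in cur axes [ 3.4 -0.4  0.6]  after-turn axes [ 3.4 -0.4  0.6]
held n 6909 plane [ 0.012 -0.     4.925] rect ((33.96343231201172, 0.4153118133544922), (36.17771911621094, 44.0395393371582), 89.67710876464844) pct [[12.5, -17.1, 3.8], [35.4, 0.4, 5.3], [55.7, 17.9, 7.1]]
43147 -0.02854194641032414 0.09143077549169315 0.5828265414737794 [[ 0.58433171 -0.0252663   0.10998899]
 [ 0.63038915  0.08826762  0.11286629]]
blue px [321. 119.] area 3030 median xyz [590.1  31.6 112. ] rect c [590.   31.7] size [39.1 11.3] ang 90.0
blue px [320. 224.] area 2375 median xyz [540.8  31.8  94.4] rect c [540.3  32. ] size [23.1 25.2] ang 1.2
blue px [426. 254.] area 66 median xyz [489.1 -44.3  12.2] rect c [487.7 -49.8] size [14.7  3.3] ang 90.0
blue px [579. 276.] area 263 median xyz [ 470.9 -166.    12. ] rect c [ 468.3 -169.9] size [12.9 15. ] ang 84.7
```

View pics/w15.png

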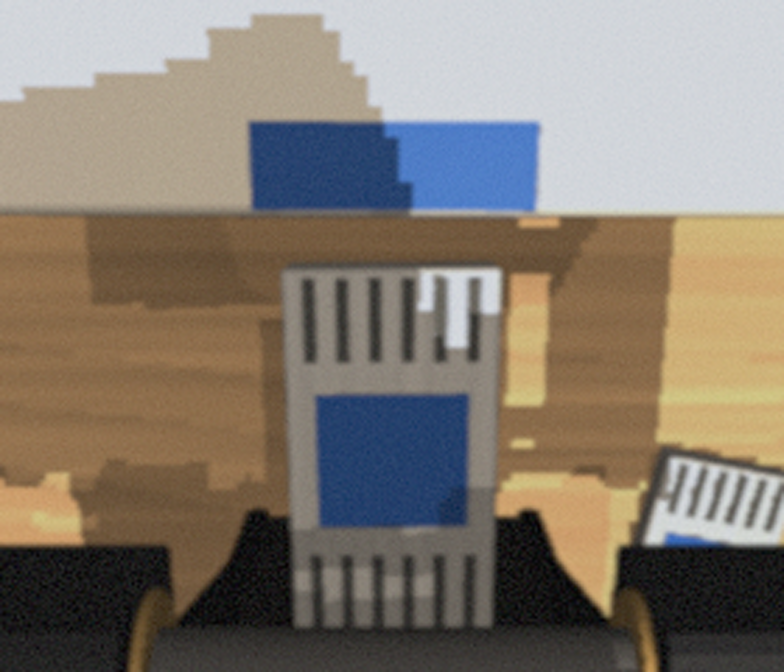

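```bash
python3 -m pendant '[{"rx":0,"ry":0,"rz":0,"tx":7,"ty":0,"tz":0,"jaw":28},{"rx":0,"ry":0,"rz":0,"tx":5,"ty":0,"tz":0,"jaw":28},{"rx":0,"ry":0,"rz":0,"tx":5,"ty":0,"tz":0,"jaw":28},{"rx":0,"ry":0,"rz":0,"tx":5,"ty":0,"tz":0,"jaw":28},{"rx":0,"ry":0,"rz":0,"tx":0,"ty":0,"tz":0,"jaw":28},{"rx":0,"ry":0,"rz":0,"tx":0,"ty":0,"tz":0,"jaw":28}]'; python3 -m pendant '[{"rx":0,"ry":0,"rz":0,"tx":6,"ty":0,"tz":0,"jaw":28},{"rx":0,"ry":0,"rz":0,"tx":6,"ty":0,"tz":0,"jaw":28},{"rx":0,"ry":0,"rz":0,"tx":6,"ty":0,"tz":0,"jaw":28},{"rx":0,"ry":0,"rz":0,"tx":6,"ty":0,"tz":0,"jaw":28},{"rx":0,"ry":0,"rz":0,"tx":0,"ty":0,"tz":0,"jaw":28},{"rx":0,"ry":0,"rz":0,"tx":0,"ty":0,"tz":0,"jaw":28}]'
```

```text
time_s: 23.67
tool_pos: [0.541, 0.032, 0.1001]
tool_rot: [-180.0, -0.0, -0.0]
force: [-0.2, 0.3, -0.8]
grip_width: 0.0353
time_s: 24.17
tool_pos: [0.565, 0.032, 0.1]
tool_rot: [-180.0, -0.0, -0.0]
force: [-0.0, -0.2, -1.3]
grip_width: 0.035
```

```bash
python3 -m pendant '[{"rx":0,"ry":0,"rz":0,"tx":4,"ty":0,"tz":0,"jaw":28},{"rx":0,"ry":0,"rz":0,"tx":0,"ty":0,"tz":0,"jaw":28},{"rx":0,"ry":0,"rz":0,"tx":0,"ty":0,"tz":0,"jaw":36},{"rx":0,"ry":0,"rz":0,"tx":0,"ty":0,"tz":0,"jaw":42},{"rx":0,"ry":0,"rz":0,"tx":0,"ty":0,"tz":0,"jaw":52},{"rx":0,"ry":0,"rz":0,"tx":0,"ty":0,"tz":0,"jaw":52},{"rx":0,"ry":0,"rz":0,"tx":0,"ty":0,"tz":-10,"jaw":52},{"rx":0,"ry":0,"rz":0,"tx":0,"ty":0,"tz":-20,"jaw":52},{"rx":0,"ry":0,"rz":0,"tx":-20,"ty":0,"tz":0,"jaw":52},{"rx":0,"ry":0,"rz":0,"tx":-20,"ty":0,"tz":0,"jaw":30},{"rx":0,"ry":0,"rz":0,"tx":-20,"ty":0,"tz":0,"jaw":0},{"rx":0,"ry":0,"rz":0,"tx":0,"ty":0,"tz":0,"jaw":0},{"rx":0,"ry":0,"rz":0,"tx":0,"ty":0,"tz":0,"jaw":0},{"rx":0,"ry":0,"rz":0,"tx":0,"ty":0,"tz":0,"jaw":0}]'
python3 - <<'E'
from h import *
d=cam("wrist"); save(d["img"],"w16.png"); W=cloud(d)
go([.54,.0326,.096],[180,0,0]); combs(d,W)
E
```

```text
time_s: 25.33
tool_pos: [0.5097, 0.0319, 0.131]
tool_rot: [-180.0, -0.2, -0.0]
force: [0.6, -0.1, 0.1]
grip_width: 0.0263
t 25.38 pos [509.8  32.  130.8] rot [-1.7998e+02 -1.4000e-01 -4.0000e-02] grip 22.8 F [ 0.9 -0.1 -1. ]
 rotvec [-0.02 -0.14 -0.04]  shift in cur axes [30.1 -0.7 34.9]  after-turn axes [30.2 -0.6 34.8]
blue px [320.  99.] area 2025 median xyz [590.2  31.3 112. ] rect c [590.   31.7] size [38.9 11.3] ang 89.9
blue px [320. 118.] area 233 median xyz [581.   31.3  92. ] rect c [581.3  31.6] size [25.2  2.6] ang 89.9
blue px [418. 242.] area 742 median xyz [477.5 -51.   11.9] rect c [475.6 -52.4] size [24.8 24.7] ang 78.7
blue px [560. 255.] area 708 median xyz [ 464.7 -173.9   11.8] rect c [ 463.8 -175.2] size [25.  23.2] ang 82.7
```

View pics/w16.png

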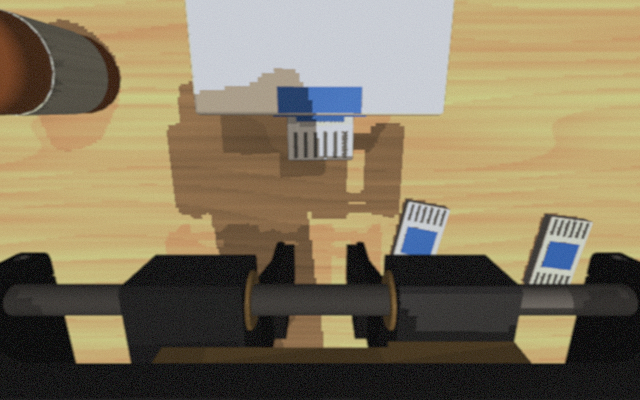

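```bash
python3 -m pendant '[{"rx":0,"ry":0,"rz":0,"tx":0,"ty":-0.5,"tz":18,"jaw":0},{"rx":0,"ry":0,"rz":0,"tx":0,"ty":0,"tz":17,"jaw":0},{"rx":0,"ry":0,"rz":0,"tx":0,"ty":0,"tz":0,"jaw":0},{"rx":0,"ry":0,"rz":0,"tx":20,"ty":0,"tz":0,"jaw":0},{"rx":0,"ry":0,"rz":0,"tx":10,"ty":0,"tz":0,"jaw":0},{"rx":0,"ry":0,"rz":0,"tx":8,"ty":0,"tz":0,"jaw":0},{"rx":0,"ry":0,"rz":0,"tx":8,"ty":0,"tz":0,"jaw":0},{"rx":0,"ry":0,"rz":0,"tx":6,"ty":0,"tz":0,"jaw":0},{"rx":0,"ry":0,"rz":0,"tx":4,"ty":0,"tz":0,"jaw":0},{"rx":0,"ry":0,"rz":0,"tx":0,"ty":0,"tz":0,"jaw":0},{"rx":0,"ry":0,"rz":0,"tx":0,"ty":0,"tz":0,"jaw":0}]'
python3 - <<'E'
from h import *
d=cam("wrist"); save(d["img"],"w17.png",(180,60,460,300),2.8)
go([.573,.0326,.096],[180,0,0])
E
```

```text
time_s: 26.3
tool_pos: [0.5648, 0.0325, 0.0951]
tool_rot: [-180.0, -0.0, -0.0]
force: [-0.2, -0.6, 0.4]
grip_width: 0.0003
t 26.35 pos [564.6  32.5  95.2] rot [-1.7999e+02 -4.0000e-02 -3.0000e-02] grip 0.8 F [0.9 0.4 0. ]
 rotvec [-0.01 -0.04 -0.03]  shift in cur axes [ 8.4 -0.1 -0.8]  after-turn axes [ 8.4 -0.1 -0.8]
```

View pics/w17.png

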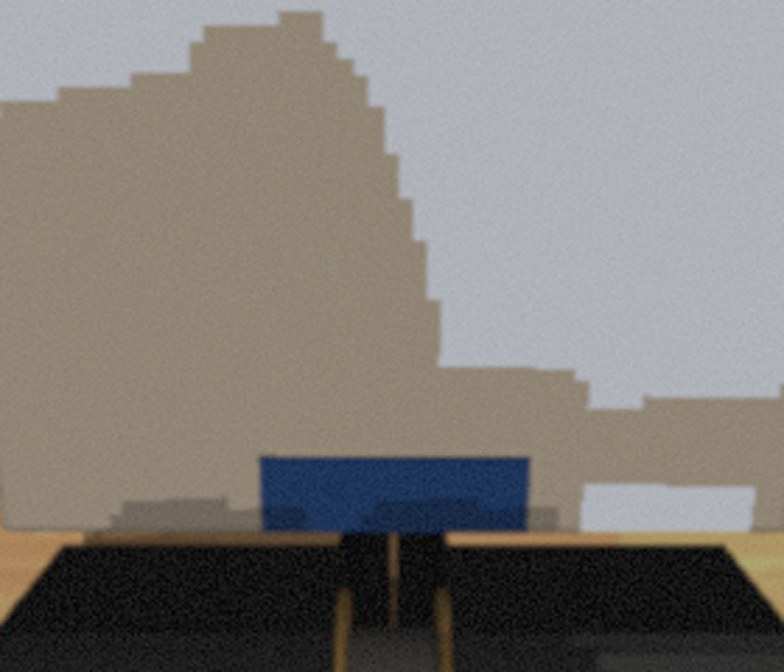

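```bash
python3 -m pendant '[{"rx":0,"ry":0,"rz":0,"tx":3,"ty":0,"tz":0,"jaw":0},{"rx":0,"ry":0,"rz":0,"tx":2,"ty":0,"tz":0,"jaw":0},{"rx":0,"ry":0,"rz":0,"tx":1,"ty":0,"tz":0,"jaw":0},{"rx":0,"ry":0,"rz":0,"tx":0,"ty":0,"tz":0,"jaw":0},{"rx":0,"ry":0,"rz":0,"tx":0,"ty":0,"tz":0,"jaw":0}]';python3 -m pendant '[{"rx":0,"ry":0,"rz":0,"tx":1,"ty":0,"tz":0,"jaw":0},{"rx":0,"ry":0,"rz":0,"tx":1,"ty":0,"tz":0,"jaw":0},{"rx":0,"ry":0,"rz":0,"tx":0,"ty":0,"tz":0,"jaw":0},{"rx":0,"ry":0,"rz":0,"tx":0,"ty":0,"tz":0,"jaw":0}]'
```

```text
time_s: 26.77
tool_pos: [0.5709, 0.0324, 0.0952]
tool_rot: [-180.0, -0.1, -0.0]
force: [-0.1, -0.0, 0.3]
grip_width: 0.0006
time_s: 27.1
tool_pos: [0.572, 0.0325, 0.0951]
tool_rot: [180.0, 0.1, -0.0]
force: [-4.3, 0.6, 3.2]
grip_width: 0.0005
```

```bash
python3 -m pendant '[{"rx":0,"ry":0,"rz":0,"tx":-15,"ty":0,"tz":0,"jaw":0},{"rx":0,"ry":0,"rz":0,"tx":-35,"ty":5,"tz":-5,"jaw":20},{"rx":0,"ry":0,"rz":0,"tx":-35,"ty":20,"tz":-15,"jaw":55},{"rx":0,"ry":0,"rz":5.8,"tx":-35,"ty":20,"tz":-15,"jaw":55},{"rx":0,"ry":0,"rz":5.8,"tx":-10,"ty":25,"tz":-15,"jaw":55},{"rx":0,"ry":0,"rz":0,"tx":0,"ty":0,"tz":0,"jaw":55},{"rx":0,"ry":0,"rz":0,"tx":0,"ty":0,"tz":0,"jaw":55},{"rx":0,"ry":0,"rz":0,"tx":0,"ty":0,"tz":0,"jaw":55}]'
python3 - <<'E'
from h import *
d=cam("wrist"); save(d["img"],"w18.png"); W=cloud(d)
go([.4554,-.0468,.0165],[180,0,-11.6]);combs(d,W); plate(W,.477,-.052)
s=cam("scene"); save(s["img"],"s18.png",(200,130,420,300),3.5)
E
```

```text
time_s: 27.77
tool_pos: [0.4433, -0.0348, 0.1444]
tool_rot: [-180.0, -0.1, -11.6]
force: [-0.1, 0.2, 0.6]
grip_width: 0.0392
t 27.82 pos [443.1 -34.3 144. ] rot [-1.7995e+02 -8.0000e-02 -1.1530e+01] grip 43.0 F [-0.5  0.3  0.2]
 rotvec [-0.05 -0.08  0.07]  shift in cur axes [ 14.3   9.9 127.5]  after-turn axes [ 14.5   9.8 127.5]
blue px [99.  4.] area 351 median xyz [585.7  43.4 112.1] rect c [584.4  39.1] size [25.6  4.6] ang 78.4
blue px [145.  17.] area 574 median xyz [582.2  30.5  97.4] rect c [580.1  29.7] size [52.3  6.9] ang 89.9
blue px [481. 143.] area 855 median xyz [ 464.8 -173.8   11.8] rect c [ 464.2 -174.6] size [25.1 23. ] ang 82.2
blue px [332. 158.] area 788 median xyz [477.4 -52.1  11.8] rect c [476.9 -51.9] size [24.3 21.7] ang 78.4
plate 3406 [477.  -52.3] [35.9 65.6] 78.8  mean [478.  -52.6]
```

View pics/w18.png

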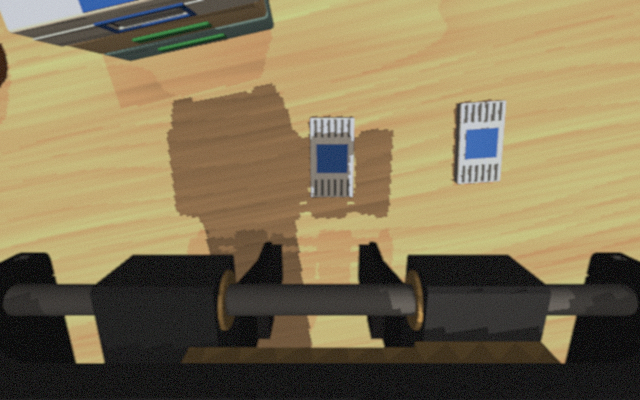

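View pics/s18.png

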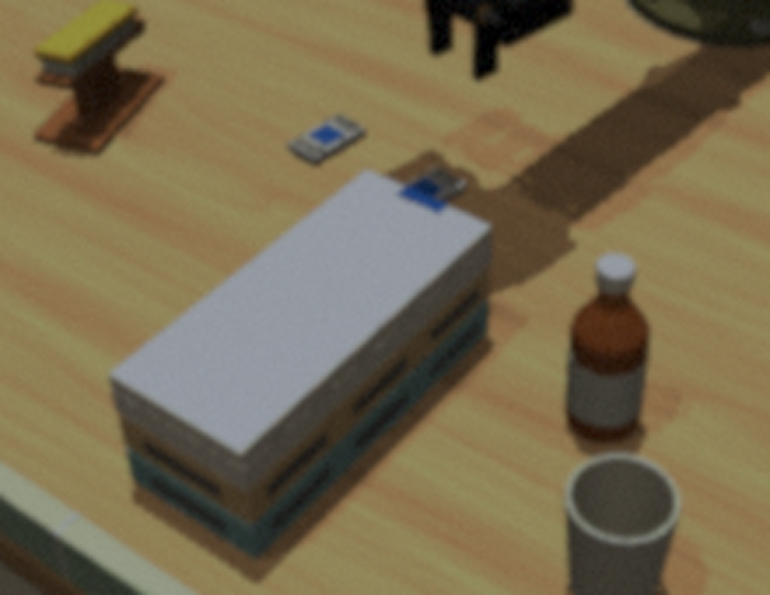

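```bash
python3 -m pendant '[{"rx":0,"ry":0,"rz":0,"tx":7,"ty":5,"tz":30,"jaw":60},{"rx":0,"ry":0,"rz":0,"tx":7,"ty":5,"tz":30,"jaw":60},{"rx":0,"ry":0,"rz":0,"tx":0,"ty":0,"tz":25,"jaw":60},{"rx":0,"ry":0,"rz":0,"tx":0,"ty":0,"tz":15,"jaw":60},{"rx":0,"ry":0,"rz":0,"tx":0,"ty":0,"tz":0,"jaw":60},{"rx":0,"ry":0,"rz":0,"tx":0,"ty":0,"tz":0,"jaw":60}]' 40
python3 - <<'E'
from h import *
go([.4554,-.0468,.0165],[180,0,-11.5])
E
```

```text
time_s: 28.37
tool_pos: [0.4537, -0.0466, 0.043]
tool_rot: [-179.9, 0.1, -11.5]
force: [0.7, 0.7, 0.7]
grip_width: 0.0598
t 28.37 pos [453.7 -46.6  43. ] rot [-1.7994e+02  1.3000e-01 -1.1530e+01] grip 59.8 F [0.7 0.7 0.7]
 rotvec [-0.06  0.13 -0.03]  shift in cur axes [ 1.8 -0.1 26.5]  after-turn axes [ 1.7 -0.2 26.5]
```

```bash
python3 -m pendant '[{"rx":0,"ry":0,"rz":0,"tx":1,"ty":0,"tz":12,"jaw":60},{"rx":0,"ry":0,"rz":0,"tx":0,"ty":0,"tz":9,"jaw":60},{"rx":0,"ry":0,"rz":0,"tx":0,"ty":0,"tz":5,"jaw":60},{"rx":0,"ry":0,"rz":0,"tx":0,"ty":0,"tz":0,"jaw":55},{"rx":0,"ry":0,"rz":0,"tx":0,"ty":0,"tz":0,"jaw":28},{"rx":0,"ry":0,"rz":0,"tx":0,"ty":0,"tz":0,"jaw":28},{"rx":0,"ry":0,"rz":0,"tx":0,"ty":0,"tz":0,"jaw":28},{"rx":0,"ry":0,"rz":0,"tx":0,"ty":0,"tz":0,"jaw":28},{"rx":0,"ry":0,"rz":0,"tx":0,"ty":0,"tz":0,"jaw":28}]' 40; python3 -c "
from h import *
go([.5176,.0326,.0988],[180,0,0])"
```

```text
time_s: 29.12
tool_pos: [0.4556, -0.0479, 0.0187]
tool_rot: [-180.0, -0.1, -11.6]
force: [-1.0, -0.2, 2.6]
grip_width: 0.0351
t 29.12 pos [455.6 -47.9  18.7] rot [-1.7998e+02 -9.0000e-02 -1.1640e+01] grip 35.1 F [-1.  -0.2  2.6]
 rotvec [-1.000e-02 -9.000e-02 -1.164e+01]  shift in cur axes [ 44.6 -91.4 -80. ]  after-turn axes [ 62.  -80.5 -80.1]
```

```bash
python3 -m pendant '[{"rx":0,"ry":0,"rz":0,"tx":0,"ty":0,"tz":-12,"jaw":28},{"rx":0,"ry":0,"rz":-5.8,"tx":0,"ty":0,"tz":-25,"jaw":28},{"rx":0,"ry":0,"rz":-5.8,"tx":0,"ty":0,"tz":-30,"jaw":28},{"rx":0,"ry":0,"rz":0,"tx":10,"ty":-20,"tz":-17,"jaw":28},{"rx":0,"ry":0,"rz":0,"tx":15,"ty":-20,"tz":0,"jaw":28},{"rx":0,"ry":0,"rz":0,"tx":15,"ty":-20,"tz":0,"jaw":28},{"rx":0,"ry":0,"rz":0,"tx":15,"ty":-20,"tz":0,"jaw":28},{"rx":0,"ry":0,"rz":0,"tx":5,"ty":0,"tz":0,"jaw":28},{"rx":0,"ry":0,"rz":0,"tx":0,"ty":0,"tz":0,"jaw":28},{"rx":0,"ry":0,"rz":0,"tx":0,"ty":0,"tz":0,"jaw":28}]' 40
python3 - <<'E'
from h import *
d=cam("wrist"); save(d["img"],"w19.png",(180,60,460,300),2.8); W=cloud(d)
go([.5176,.0325,.1013],[180,0,0]); held(d,W); combs(d,W)
E
```

```text
time_s: 29.95
tool_pos: [0.5146, 0.0314, 0.1018]
tool_rot: [180.0, 0.0, -0.0]
force: [0.0, -0.7, -0.6]
grip_width: 0.0352
t 30.0 pos [514.3  30.9 101.7] rot [ 1.7997e+02  4.0000e-02 -1.0000e-01] grip 35.3 F [ 0.1 -1.1 -1.1]
 rotvec [ 0.03  0.04 -0.1 ]  shift in cur axes [ 3.3 -1.6  0.4]  after-turn axes [ 3.3 -1.6  0.4]
held n 6588 plane [ 1.000e-02 -2.000e-03  6.852e+00] rect ((33.729942321777344, -2.1257686614990234), (39.997615814208984, 43.41836166381836), 89.93141174316406) pct [[12.6, -17.7, 5.7], [34.9, 0.0, 7.2], [55.0, 17.3, 8.9]]
blue px [318. 111.] area 2946 median xyz [590.1  31.2 112. ] rect c [590.   31.7] size [39.1 11.4] ang 89.9
blue px [320. 224.] area 2334 median xyz [536.9  30.8  94.8] rect c [536.5  31.1] size [23.3 25. ] ang 0.7
blue px [578. 274.] area 438 median xyz [ 468.6 -167.7   11.9] rect c [ 465.9 -171.5] size [16.6 19.6] ang 84.4
```

View pics/w19.png

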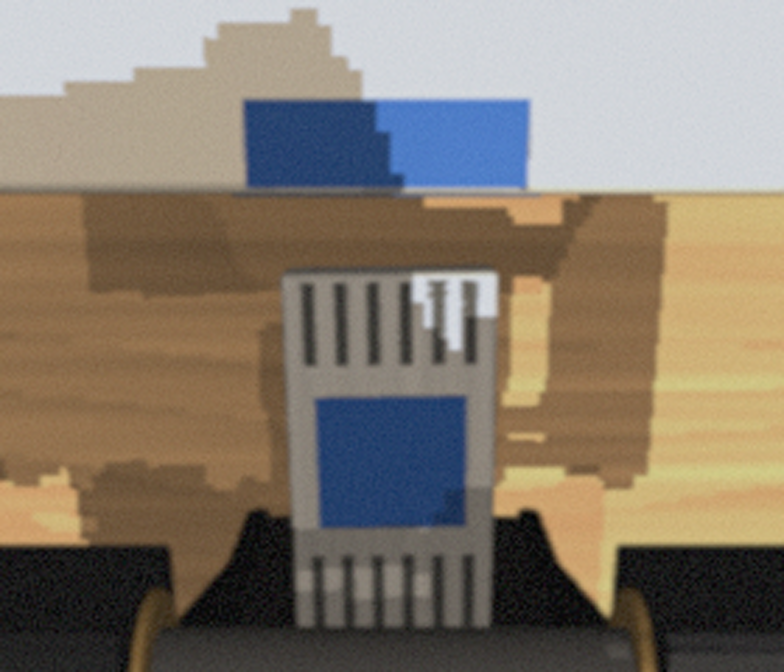

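```bash
python3 -m pendant '[{"rx":0,"ry":0,"rz":0,"tx":5,"ty":-1,"tz":0,"jaw":28},{"rx":0,"ry":0,"rz":0,"tx":5,"ty":0,"tz":0,"jaw":28},{"rx":0,"ry":0,"rz":0,"tx":5,"ty":0,"tz":0,"jaw":28},{"rx":0,"ry":0,"rz":0,"tx":5,"ty":0,"tz":0,"jaw":28},{"rx":0,"ry":0,"rz":0,"tx":5,"ty":0,"tz":0,"jaw":28},{"rx":0,"ry":0,"rz":0,"tx":0,"ty":0,"tz":0,"jaw":28},{"rx":0,"ry":0,"rz":0,"tx":0,"ty":0,"tz":0,"jaw":28}]'; python3 -m pendant '[{"rx":0,"ry":0,"rz":0,"tx":6,"ty":0,"tz":0,"jaw":28},{"rx":0,"ry":0,"rz":0,"tx":6,"ty":0,"tz":0,"jaw":28},{"rx":0,"ry":0,"rz":0,"tx":6,"ty":0,"tz":0,"jaw":28},{"rx":0,"ry":0,"rz":0,"tx":6,"ty":0,"tz":0,"jaw":28},{"rx":0,"ry":0,"rz":0,"tx":5,"ty":0,"tz":0,"jaw":28},{"rx":0,"ry":0,"rz":0,"tx":0,"ty":0,"tz":0,"jaw":28},{"rx":0,"ry":0,"rz":0,"tx":0,"ty":0,"tz":0,"jaw":28}]'
```

```text
time_s: 30.58
tool_pos: [0.5405, 0.0331, 0.1021]
tool_rot: [-180.0, -0.0, -0.0]
force: [-0.5, 0.1, -0.1]
grip_width: 0.0353
time_s: 31.17
tool_pos: [0.5695, 0.0331, 0.1021]
tool_rot: [-180.0, -0.0, -0.0]
force: [-0.6, -1.1, -0.9]
grip_width: 0.0352
```

```bash
python3 -m pendant '[{"rx":0,"ry":0,"rz":0,"tx":0,"ty":0,"tz":0,"jaw":36},{"rx":0,"ry":0,"rz":0,"tx":0,"ty":0,"tz":0,"jaw":42},{"rx":0,"ry":0,"rz":0,"tx":0,"ty":0,"tz":0,"jaw":52},{"rx":0,"ry":0,"rz":0,"tx":0,"ty":0,"tz":0,"jaw":52},{"rx":0,"ry":0,"rz":0,"tx":0,"ty":0,"tz":-10,"jaw":52},{"rx":0,"ry":0,"rz":0,"tx":0,"ty":0,"tz":-20,"jaw":52},{"rx":0,"ry":0,"rz":0,"tx":-20,"ty":0,"tz":0,"jaw":52},{"rx":0,"ry":0,"rz":0,"tx":-20,"ty":0,"tz":0,"jaw":30},{"rx":0,"ry":0,"rz":0,"tx":-20,"ty":0,"tz":0,"jaw":0},{"rx":0,"ry":0,"rz":0,"tx":0,"ty":0,"tz":0,"jaw":0},{"rx":0,"ry":0,"rz":0,"tx":0,"ty":0,"tz":0,"jaw":0}]'
python3 - <<'E'
from h import *
d=cam("wrist"); save(d["img"],"w20.png",(180,0,460,240),2.8); W=cloud(d)
go([.54,.0326,.096],[180,0,0]); combs(d,W)
E
```

```text
time_s: 32.08
tool_pos: [0.509, 0.033, 0.1332]
tool_rot: [180.0, -0.1, -0.0]
force: [0.4, -0.6, 0.1]
grip_width: 0.033
t 32.13 pos [509.8  32.9 133.2] rot [ 1.7999e+02 -1.6000e-01 -4.0000e-02] grip 29.0 F [ 0.9 -0.2  0.4]
 rotvec [ 0.01 -0.16 -0.04]  shift in cur axes [30.1  0.3 37.3]  after-turn axes [30.2  0.3 37.2]
blue px [322.  98.] area 2017 median xyz [590.1  31.4 112. ] rect c [590.1  31.6] size [38.9 10.9] ang 89.9
blue px [320. 117.] area 295 median xyz [580.8  32.3  92.1] rect c [580.8  32.4] size [24.9  3.1] ang 89.9
blue px [559. 253.] area 695 median xyz [ 464.8 -173.8   11.9] rect c [ 463.7 -175.3] size [25.  22.9] ang 82.5
```

View pics/w20.png

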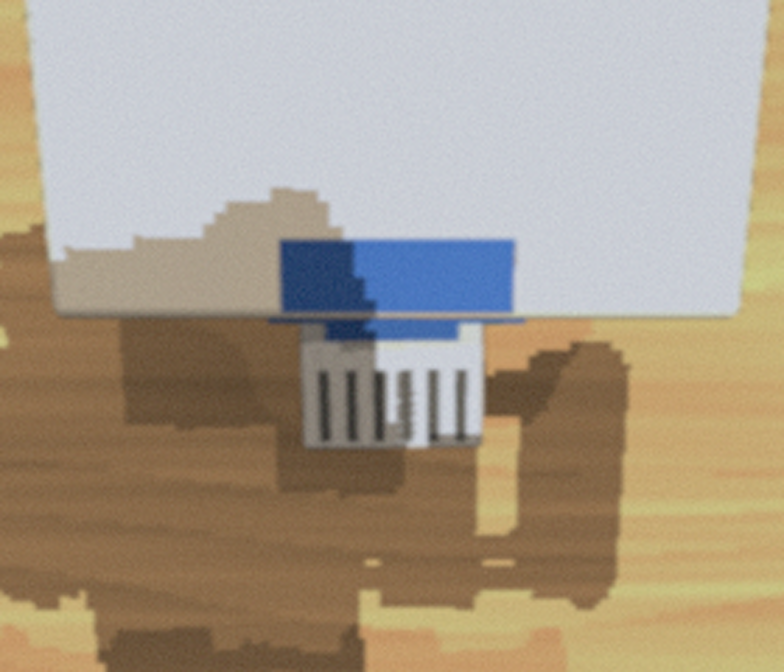

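Comb 2 rests straight in the slot (rear edge at crop 390,445). Push.

```bash
python3 -m pendant '[{"rx":0,"ry":0,"rz":0,"tx":0,"ty":0.3,"tz":20,"jaw":0},{"rx":0,"ry":0,"rz":0,"tx":0,"ty":0,"tz":17,"jaw":0},{"rx":0,"ry":0,"rz":0,"tx":0,"ty":0,"tz":0,"jaw":0},{"rx":0,"ry":0,"rz":0,"tx":20,"ty":0,"tz":0,"jaw":0},{"rx":0,"ry":0,"rz":0,"tx":10,"ty":0,"tz":0,"jaw":0},{"rx":0,"ry":0,"rz":0,"tx":8,"ty":0,"tz":0,"jaw":0},{"rx":0,"ry":0,"rz":0,"tx":8,"ty":0,"tz":0,"jaw":0},{"rx":0,"ry":0,"rz":0,"tx":6,"ty":0,"tz":0,"jaw":0},{"rx":0,"ry":0,"rz":0,"tx":4,"ty":0,"tz":0,"jaw":0},{"rx":0,"ry":0,"rz":0,"tx":0,"ty":0,"tz":0,"jaw":0},{"rx":0,"ry":0,"rz":0,"tx":0,"ty":0,"tz":0,"jaw":0}]'
python3 -m pendant '[{"rx":0,"ry":0,"rz":0,"tx":3,"ty":0,"tz":0,"jaw":0},{"rx":0,"ry":0,"rz":0,"tx":2,"ty":0,"tz":0,"jaw":0},{"rx":0,"ry":0,"rz":0,"tx":1,"ty":0,"tz":0,"jaw":0},{"rx":0,"ry":0,"rz":0,"tx":0,"ty":0,"tz":0,"jaw":0},{"rx":0,"ry":0,"rz":0,"tx":0,"ty":0,"tz":0,"jaw":0}]'
```

```text
time_s: 33.05
tool_pos: [0.5654, 0.0328, 0.0952]
tool_rot: [-180.0, -0.1, -0.0]
force: [0.0, -0.6, -0.2]
grip_width: 0.0004
time_s: 33.47
tool_pos: [0.5713, 0.0327, 0.0952]
tool_rot: [-180.0, -0.1, -0.0]
force: [-0.4, -0.4, -1.2]
grip_width: 0.0002
```

```bash
python3 -m pendant '[{"rx":0,"ry":0,"rz":0,"tx":1,"ty":0,"tz":0,"jaw":0},{"rx":0,"ry":0,"rz":0,"tx":1,"ty":0,"tz":0,"jaw":0},{"rx":0,"ry":0,"rz":0,"tx":0,"ty":0,"tz":0,"jaw":0},{"rx":0,"ry":0,"rz":0,"tx":0,"ty":0,"tz":0,"jaw":0}]'
python3 -m pendant '[{"rx":0,"ry":0,"rz":0,"tx":-16,"ty":0,"tz":0,"jaw":0},{"rx":0,"ry":0,"rz":0,"tx":-35,"ty":10,"tz":-10,"jaw":20},{"rx":0,"ry":0,"rz":0,"tx":-30,"ty":30,"tz":-20,"jaw":60},{"rx":0,"ry":0,"rz":0,"tx":-30,"ty":35,"tz":-20,"jaw":60},{"rx":0,"ry":0,"rz":3.4,"tx":-10,"ty":40,"tz":0,"jaw":60},{"rx":0,"ry":0,"rz":3.5,"tx":-10,"ty":40,"tz":0,"jaw":60},{"rx":0,"ry":0,"rz":0,"tx":0,"ty":35,"tz":0,"jaw":60},{"rx":0,"ry":0,"rz":0,"tx":0,"ty":0,"tz":0,"jaw":60},{"rx":0,"ry":0,"rz":0,"tx":0,"ty":0,"tz":0,"jaw":60}]'
python3 - <<'E'
from h import *
d=cam("wrist"); save(d["img"],"w21.png"); W=cloud(d)
combs(d,W); plate(W,.464,-.174)
# grasp: true centre approx wrist +0.8 y
c=np.array([.4645,-.1735]);a=np.radians(-7);g=c-.022*np.array([np.cos(a),np.sin(a)])
print(g);go([g[0],g[1],.0165],[180,0,-7])
E
```

```text
time_s: 33.8
tool_pos: [0.572, 0.0327, 0.0952]
tool_rot: [180.0, 0.1, -0.0]
force: [-4.4, -0.2, 4.4]
grip_width: 0.0004
time_s: 34.55
tool_pos: [0.444, -0.1493, 0.1398]
tool_rot: [180.0, -0.1, -7.2]
force: [0.5, 1.1, -0.2]
grip_width: 0.0459
blue px [346. 174.] area 800 median xyz [ 465.  -174.3   11.9] rect c [ 464.1 -174.5] size [24.3 22.7] ang 82.8
plate 3418 [ 464.5 -174.6] [35.9 65.7] 82.8  mean [ 465.9 -174.4]
[ 0.44266398 -0.17081887]
t 34.6 pos [ 444.3 -147.2  139.7] rot [-1.7997e+02 -1.1000e-01 -7.0200e+00] grip 50.3 F [-0.7  0.2 -1. ]
 rotvec [-0.03 -0.11 -0.02]  shift in cur axes [  1.   23.7 123.1]  after-turn axes [  1.2  23.6 123.2]
```

View pics/w21.png

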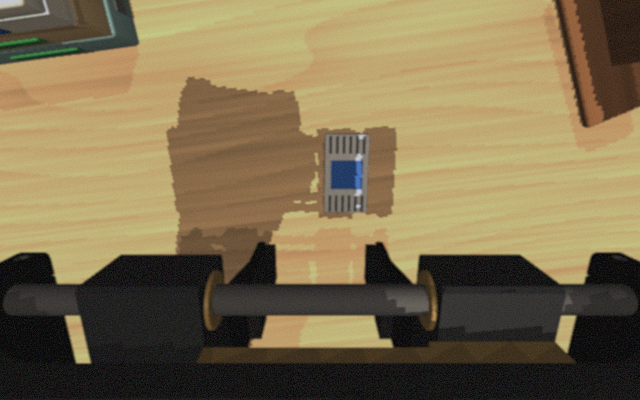

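```bash
python3 -m pendant '[{"rx":0,"ry":0,"rz":0,"tx":0.5,"ty":12,"tz":30,"jaw":60},{"rx":0,"ry":0,"rz":0,"tx":0,"ty":11.5,"tz":30,"jaw":60},{"rx":0,"ry":0,"rz":0,"tx":0,"ty":0,"tz":25,"jaw":60},{"rx":0,"ry":0,"rz":0,"tx":0,"ty":0,"tz":15,"jaw":60},{"rx":0,"ry":0,"rz":0,"tx":0,"ty":0,"tz":0,"jaw":60},{"rx":0,"ry":0,"rz":0,"tx":0,"ty":0,"tz":0,"jaw":60}]' 40
python3 - <<'E'
from h import *
go([.4427,-.1708,.0165],[180,0,-7])
E
```

```text
time_s: 35.1
tool_pos: [0.4419, -0.1685, 0.039]
tool_rot: [-179.9, 0.0, -6.8]
force: [0.6, -0.5, 0.2]
grip_width: 0.0599
t 35.1 pos [ 441.9 -168.5   39. ] rot [-1.7992e+02  4.0000e-02 -6.7700e+00] grip 59.9 F [ 0.6 -0.5  0.2]
 rotvec [-0.08  0.04  0.23]  shift in cur axes [ 1.1  2.2 22.5]  after-turn axes [ 1.1  2.1 22.5]
```

```bash
python3 -m pendant '[{"rx":0,"ry":0,"rz":0.2,"tx":1,"ty":2,"tz":11,"jaw":60},{"rx":0,"ry":0,"rz":0,"tx":0,"ty":0,"tz":8,"jaw":60},{"rx":0,"ry":0,"rz":0,"tx":0,"ty":0,"tz":4,"jaw":60},{"rx":0,"ry":0,"rz":0,"tx":0,"ty":0,"tz":0,"jaw":55},{"rx":0,"ry":0,"rz":0,"tx":0,"ty":0,"tz":0,"jaw":28},{"rx":0,"ry":0,"rz":0,"tx":0,"ty":0,"tz":0,"jaw":28},{"rx":0,"ry":0,"rz":0,"tx":0,"ty":0,"tz":0,"jaw":28},{"rx":0,"ry":0,"rz":0,"tx":0,"ty":0,"tz":0,"jaw":28},{"rx":0,"ry":0,"rz":0,"tx":0,"ty":0,"tz":0,"jaw":28}]' 40; python3 -c "
from h import *
go([.5150,.0326,.0988],[180,0,0])"
```

```text
time_s: 35.85
tool_pos: [0.4427, -0.1724, 0.0168]
tool_rot: [-180.0, -0.1, -7.1]
force: [0.3, -0.0, 1.2]
grip_width: 0.0355
t 35.85 pos [ 442.7 -172.4   16.8] rot [-1.7999e+02 -7.0000e-02 -7.1400e+00] grip 35.5 F [ 0.3 -0.   1.2]
 rotvec [-0.01 -0.07 -7.14]  shift in cur axes [  46.4 -212.5  -81.9]  after-turn axes [  72.3 -205.   -82. ]
```

```bash
python3 -m pendant '[{"rx":0,"ry":0,"rz":0,"tx":0,"ty":0,"tz":-12,"jaw":28},{"rx":0,"ry":0,"rz":-3.6,"tx":0,"ty":0,"tz":-25,"jaw":28},{"rx":0,"ry":0,"rz":-3.5,"tx":0,"ty":0,"tz":-30,"jaw":28},{"rx":0,"ry":0,"rz":0,"tx":5,"ty":-30,"tz":-15,"jaw":28},{"rx":0,"ry":0,"rz":0,"tx":5,"ty":-35,"tz":0,"jaw":28},{"rx":0,"ry":0,"rz":0,"tx":5,"ty":-35,"tz":0,"jaw":28},{"rx":0,"ry":0,"rz":0,"tx":10,"ty":-35,"tz":0,"jaw":28},{"rx":0,"ry":0,"rz":0,"tx":10,"ty":-35,"tz":0,"jaw":28},{"rx":0,"ry":0,"rz":0,"tx":20,"ty":-35,"tz":0,"jaw":28},{"rx":0,"ry":0,"rz":0,"tx":15,"ty":0,"tz":0,"jaw":28},{"rx":0,"ry":0,"rz":0,"tx":0,"ty":0,"tz":0,"jaw":28},{"rx":0,"ry":0,"rz":0,"tx":0,"ty":0,"tz":0,"jaw":28},{"rx":0,"ry":0,"rz":0,"tx":0,"ty":0,"tz":0,"jaw":28}]' 40
python3 - <<'E'
from h import *
d=cam("wrist"); save(d["img"],"w22.png",(180,60,460,300),2.8); W=cloud(d)
go([.5150,.0325,.0990],[180,0,0]); held(d,W); combs(d,W)
E
```

```text
time_s: 36.93
tool_pos: [0.5114, 0.0314, 0.098]
tool_rot: [180.0, 0.1, -0.1]
force: [-0.4, -0.5, -1.6]
grip_width: 0.0353
t 36.98 pos [511.4  31.2  98.1] rot [ 1.7997e+02  5.0000e-02 -1.4000e-01] grip 36.1 F [-0.1 -0.1 -0.9]
 rotvec [ 0.03  0.05 -0.14]  shift in cur axes [ 3.6 -1.3 -0.9]  after-turn axes [ 3.6 -1.3 -0.9]
held n 6760 plane [ 2.700e-02 -1.000e-03  4.661e+00] rect ((33.643333435058594, -0.05983161926269531), (36.1003303527832, 43.66457748413086), 88.87913513183594) pct [[12.6, -17.6, 4.0], [35.1, 0.0, 5.5], [55.1, 17.5, 7.3]]
blue px [317. 102.] area 3228 median xyz [590.2  31.5 112. ] rect c [590.   31.6] size [39.2 11.3] ang 89.9
blue px [319. 225.] area 2381 median xyz [534.   31.3  92.8] rect c [533.7  31.3] size [23.2 24.8] ang 1.0
```

View pics/w22.png

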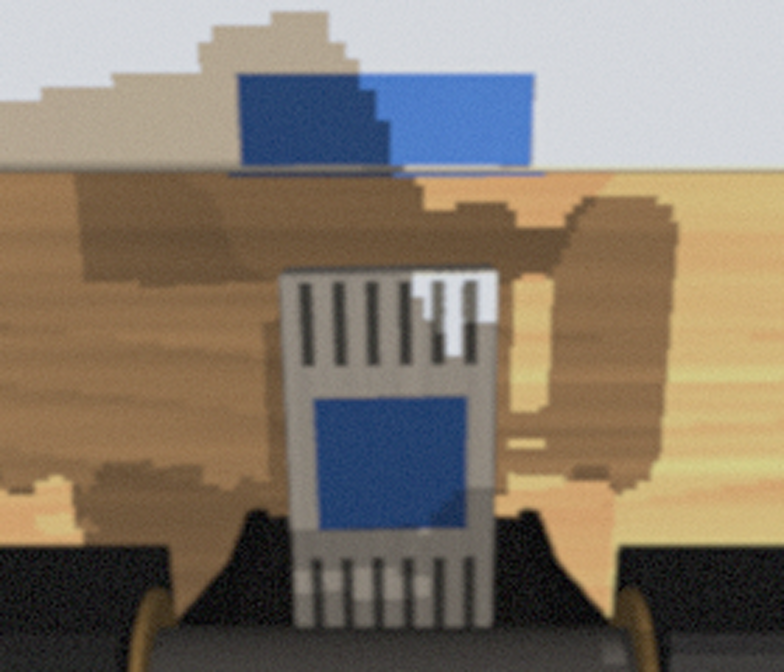

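```bash
python3 -m pendant '[{"rx":0,"ry":0,"rz":0.1,"tx":0,"ty":-0.5,"tz":-1.8,"jaw":28},{"rx":0,"ry":0,"rz":0,"tx":0,"ty":0,"tz":0,"jaw":28},{"rx":0,"ry":0,"rz":0,"tx":0,"ty":0,"tz":0,"jaw":28},{"rx":0,"ry":0,"rz":0,"tx":0,"ty":0,"tz":0,"jaw":28}]' 45
python3 - <<'E'
from h import *
d=cam("wrist"); save(d["img"],"w23.png",(180,60,460,300),2.8); W=cloud(d)
go([.5150,.0325,.0990],[180,0,0]); held(d,W); combs(d,W)
E
```

```text
time_s: 37.32
tool_pos: [0.5124, 0.0326, 0.1005]
tool_rot: [180.0, -0.1, -0.2]
force: [-0.8, 0.3, -0.6]
grip_width: 0.0353
t 37.37 pos [512.4  32.7 100.4] rot [ 1.8e+02 -5.0e-02 -1.6e-01] grip 35.2 F [-0.2  0.  -1.1]
 rotvec [ 0.   -0.05 -0.16]  shift in cur axes [2.6 0.2 1.4]  after-turn axes [2.6 0.2 1.4]
held n 6751 plane [ 1.100e-02 -1.000e-03  4.997e+00] rect ((40.892669677734375, 1.3901386260986328), (57.835777282714844, 38.64665985107422), 0.12346012890338898) pct [[12.5, -17.2, 3.8], [34.9, 0.7, 5.3], [55.1, 17.9, 7.1]]
blue px [320. 105.] area 3119 median xyz [590.1  31.8 112. ] rect c [590.   31.6] size [39.2 11.2] ang 89.8
blue px [319. 225.] area 2384 median xyz [535.   32.4  95.4] rect c [534.6  32.4] size [23.2 24.8] ang 1.0
```

```bash
python3 -m pendant '[{"rx":0,"ry":0,"rz":-0.2,"tx":0,"ty":0.5,"tz":1.0,"jaw":28},{"rx":0,"ry":0,"rz":0,"tx":5,"ty":0,"tz":0,"jaw":28},{"rx":0,"ry":0,"rz":0,"tx":5,"ty":0,"tz":0,"jaw":28},{"rx":0,"ry":0,"rz":0,"tx":5,"ty":0,"tz":0,"jaw":28},{"rx":0,"ry":0,"rz":0,"tx":5,"ty":0,"tz":0,"jaw":28},{"rx":0,"ry":0,"rz":0,"tx":5,"ty":0,"tz":0,"jaw":28},{"rx":0,"ry":0,"rz":0,"tx":0,"ty":0,"tz":0,"jaw":28},{"rx":0,"ry":0,"rz":0,"tx":0,"ty":0,"tz":0,"jaw":28}]'; python3 -m pendant '[{"rx":0,"ry":0,"rz":0,"tx":6,"ty":0,"tz":0,"jaw":28},{"rx":0,"ry":0,"rz":0,"tx":6,"ty":0,"tz":0,"jaw":28},{"rx":0,"ry":0,"rz":0,"tx":6,"ty":0,"tz":0,"jaw":28},{"rx":0,"ry":0,"rz":0,"tx":6,"ty":0,"tz":0,"jaw":28},{"rx":0,"ry":0,"rz":0,"tx":6,"ty":0,"tz":0,"jaw":28},{"rx":0,"ry":0,"rz":0,"tx":0,"ty":0,"tz":0,"jaw":28},{"rx":0,"ry":0,"rz":0,"tx":0,"ty":0,"tz":0,"jaw":28}]'
```

```text
time_s: 38.03
tool_pos: [0.538, 0.0327, 0.0992]
tool_rot: [-180.0, -0.1, 0.1]
force: [-0.2, -0.1, -0.6]
grip_width: 0.0352
time_s: 38.62
tool_pos: [0.5681, 0.0326, 0.0994]
tool_rot: [-180.0, -0.1, 0.1]
force: [-0.5, 0.5, -1.2]
grip_width: 0.0352
```

```bash
python3 -m pendant '[{"rx":0,"ry":0,"rz":0,"tx":1,"ty":0,"tz":0,"jaw":36},{"rx":0,"ry":0,"rz":0,"tx":0,"ty":0,"tz":0,"jaw":42},{"rx":0,"ry":0,"rz":0,"tx":0,"ty":0,"tz":0,"jaw":52},{"rx":0,"ry":0,"rz":0,"tx":0,"ty":0,"tz":0,"jaw":52},{"rx":0,"ry":0,"rz":0,"tx":0,"ty":0,"tz":-10,"jaw":52},{"rx":0,"ry":0,"rz":0,"tx":0,"ty":0,"tz":-20,"jaw":52},{"rx":0,"ry":0,"rz":0,"tx":-20,"ty":0,"tz":0,"jaw":52},{"rx":0,"ry":0,"rz":0,"tx":-20,"ty":0,"tz":0,"jaw":30},{"rx":0,"ry":0,"rz":0,"tx":-20,"ty":0,"tz":0,"jaw":0},{"rx":0,"ry":0,"rz":0,"tx":0,"ty":0,"tz":0,"jaw":0},{"rx":0,"ry":0,"rz":0,"tx":0,"ty":0,"tz":0,"jaw":0}]'
python3 - <<'E'
from h import *
d=cam("wrist"); save(d["img"],"w24.png",(180,0,460,240),2.8); W=cloud(d)
go([.54,.0326,.0955],[180,0,0]); combs(d,W)
E
```

```text
time_s: 39.53
tool_pos: [0.5084, 0.0324, 0.1303]
tool_rot: [180.0, -0.1, 0.1]
force: [1.0, 0.5, -0.5]
grip_width: 0.0329
t 39.58 pos [509.2  32.4 130.4] rot [ 1.7999e+02 -1.7000e-01  6.0000e-02] grip 29.1 F [ 0.9 -0.2  0.9]
 rotvec [ 0.01 -0.17  0.06]  shift in cur axes [30.7 -0.2 35. ]  after-turn axes [30.8 -0.2 34.9]
blue px [321.  96.] area 2092 median xyz [590.2  31.4 112. ] rect c [590.   31.6] size [11.2 38.9] ang 0.0
blue px [319. 116.] area 311 median xyz [580.7  32.4  92. ] rect c [580.7  31.9] size [ 3.1 25.6] ang 0.0
```

View pics/w24.png

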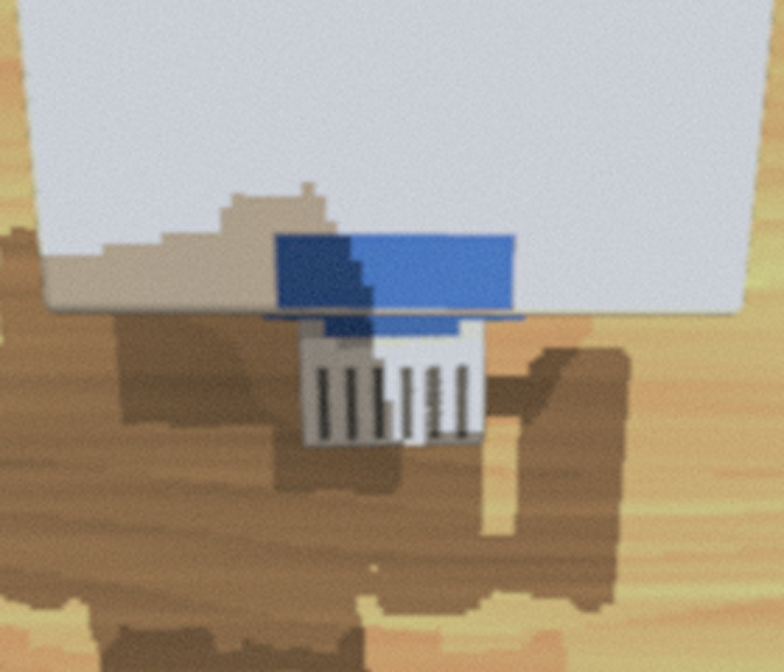

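Comb 3 sits straight in the slot (rear edge crop row 443). Push it home.

```bash
python3 -m pendant '[{"rx":0,"ry":0,"rz":0,"tx":0,"ty":0,"tz":18,"jaw":0},{"rx":0,"ry":0,"rz":0,"tx":0,"ty":0,"tz":17,"jaw":0},{"rx":0,"ry":0,"rz":0,"tx":0,"ty":0,"tz":0,"jaw":0},{"rx":0,"ry":0,"rz":0,"tx":20,"ty":0,"tz":0,"jaw":0},{"rx":0,"ry":0,"rz":0,"tx":10,"ty":0,"tz":0,"jaw":0},{"rx":0,"ry":0,"rz":0,"tx":8,"ty":0,"tz":0,"jaw":0},{"rx":0,"ry":0,"rz":0,"tx":8,"ty":0,"tz":0,"jaw":0},{"rx":0,"ry":0,"rz":0,"tx":6,"ty":0,"tz":0,"jaw":0},{"rx":0,"ry":0,"rz":0,"tx":4,"ty":0,"tz":0,"jaw":0},{"rx":0,"ry":0,"rz":0,"tx":0,"ty":0,"tz":0,"jaw":0},{"rx":0,"ry":0,"rz":0,"tx":0,"ty":0,"tz":0,"jaw":0}]'
python3 -m pendant '[{"rx":0,"ry":0,"rz":0,"tx":3,"ty":0,"tz":0,"jaw":0},{"rx":0,"ry":0,"rz":0,"tx":2,"ty":0,"tz":0,"jaw":0},{"rx":0,"ry":0,"rz":0,"tx":1,"ty":0,"tz":0,"jaw":0},{"rx":0,"ry":0,"rz":0,"tx":1,"ty":0,"tz":0,"jaw":0},{"rx":0,"ry":0,"rz":0,"tx":1,"ty":0,"tz":0,"jaw":0},{"rx":0,"ry":0,"rz":0,"tx":0,"ty":0,"tz":0,"jaw":0},{"rx":0,"ry":0,"rz":0,"tx":0,"ty":0,"tz":0,"jaw":0}]'
```

```text
time_s: 40.5
tool_pos: [0.565, 0.0326, 0.0944]
tool_rot: [-180.0, -0.1, 0.1]
force: [0.1, 0.1, -0.2]
grip_width: 0.0005
time_s: 41.08
tool_pos: [0.572, 0.0326, 0.0943]
tool_rot: [-180.0, 0.0, 0.1]
force: [-4.3, -0.4, 2.0]
grip_width: 0.0004
```

```bash
python3 -m pendant '[{"rx":0,"ry":0,"rz":0,"tx":-16,"ty":0,"tz":0,"jaw":0},{"rx":0,"ry":0,"rz":0,"tx":-35,"ty":0,"tz":-10,"jaw":0},{"rx":0,"ry":0,"rz":0,"tx":-30,"ty":0,"tz":-20,"jaw":0},{"rx":0,"ry":0,"rz":0,"tx":-30,"ty":0,"tz":-20,"jaw":0},{"rx":0,"ry":-5,"rz":0,"tx":-10,"ty":0,"tz":-20,"jaw":0},{"rx":0,"ry":-5,"rz":0,"tx":0,"ty":0,"tz":0,"jaw":0},{"rx":0,"ry":-5,"rz":0,"tx":0,"ty":0,"tz":0,"jaw":0},{"rx":0,"ry":0,"rz":0,"tx":0,"ty":0,"tz":0,"jaw":0},{"rx":0,"ry":0,"rz":0,"tx":0,"ty":0,"tz":0,"jaw":0}]'
python3 - <<'E'
from h import *
d=cam("wrist"); save(d["img"],"w25.png"); t=cam("top"); save(t["img"],"t25.png"); s=cam("scene"); save(s["img"],"s25.png")
go([.44,.03,.2],[180,0,0])
E
```

```text
time_s: 41.83
tool_pos: [0.4526, 0.0325, 0.1634]
tool_rot: [-179.9, 14.9, 0.1]
force: [-0.0, 0.4, -0.0]
grip_width: 0.0003
t 41.98 pos [451.3  32.5 164.3] rot [1.800e+02 1.486e+01 8.000e-02] grip 0.4 F [ 0.2 -1.   0.3]
 rotvec [1.000e-02 1.486e+01 9.000e-02]  shift in cur axes [-20.    2.5 -31.6]  after-turn axes [-11.3   2.5 -35.7]
```

View pics/w25.png

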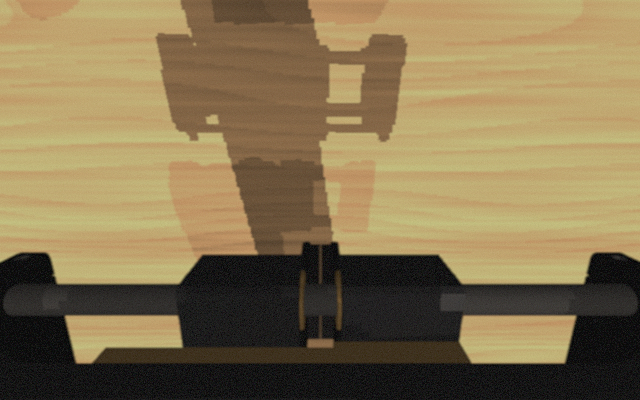

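View pics/t25.png

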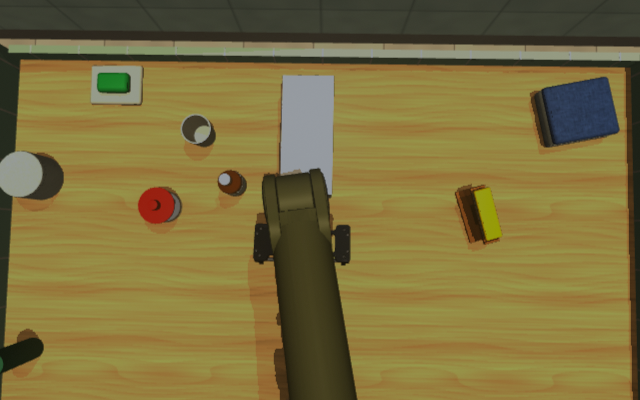

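View pics/s25.png

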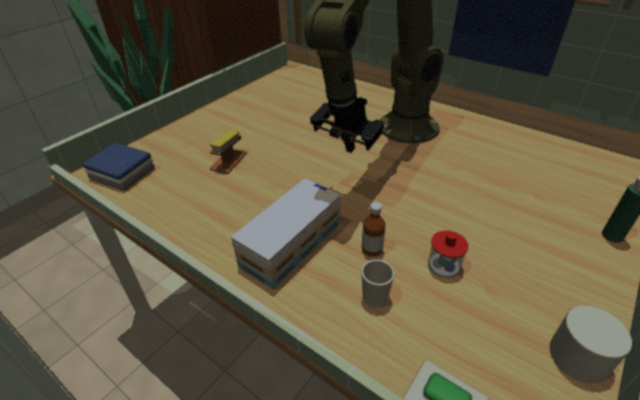

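```bash
python3 -m pendant '[{"rx":0,"ry":6,"rz":0,"tx":0,"ty":0,"tz":-10,"jaw":0},{"rx":0,"ry":6,"rz":0,"tx":0,"ty":0,"tz":0,"jaw":0},{"rx":0,"ry":6,"rz":0,"tx":0,"ty":0,"tz":0,"jaw":0},{"rx":0,"ry":6,"rz":0,"tx":0,"ty":0,"tz":0,"jaw":0},{"rx":0,"ry":6,"rz":0,"tx":0,"ty":0,"tz":0,"jaw":0},{"rx":0,"ry":0,"rz":0,"tx":0,"ty":0,"tz":0,"jaw":0},{"rx":0,"ry":0,"rz":0,"tx":0,"ty":0,"tz":0,"jaw":0}]'
python3 - <<'E'
from h import *
d=cam("wrist"); save(d["img"],"w26.png",(200,0,440,180),3.3); W=cloud(d); combs(d,W)
E
```

```text
time_s: 42.57
tool_pos: [0.4527, 0.0319, 0.1744]
tool_rot: [179.9, -15.1, 0.1]
force: [0.8, 0.4, 0.1]
grip_width: 0.0003
blue px [320.  45.] area 1038 median xyz [589.9  31.3 112. ] rect c [589.8  31.6] size [11.1 38.9] ang 0.1
blue px [319.  68.] area 291 median xyz [582.1  32.   97.5] rect c [579.5  31.6] size [ 7.7 45.6] ang 0.1
```

View pics/w26.png

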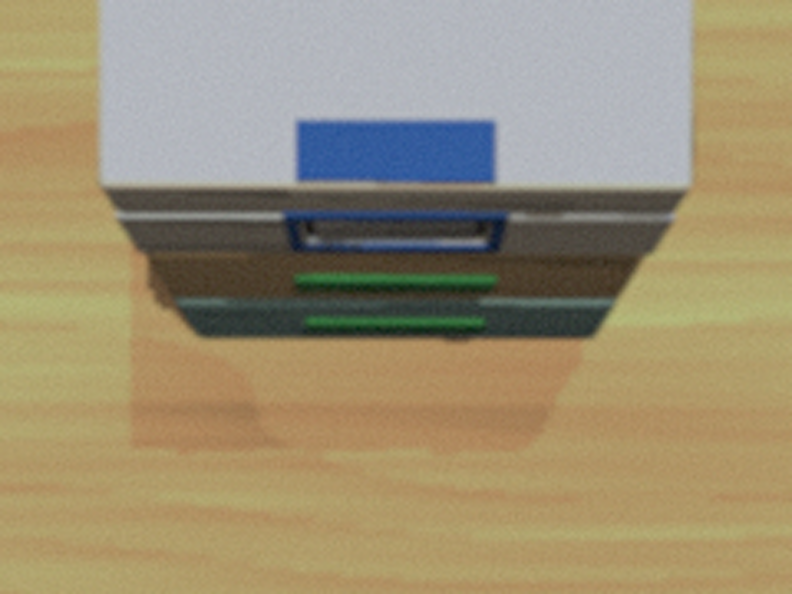

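Run:
```python
from h import *
t=cam("top"); P=cloud(t)
def sel(x0,x1,y0,y1,z0,z1):
    m=(P[...,0]>x0)&(P[...,0]<x1)&(P[...,1]>y0)&(P[...,1]<y1)&(P[...,2]>z0)&(P[...,2]<z1); return P[m]
for n,Q in [("brush",sel(.45,.66,-.46,-.28,.078,.12)),("lid",sel(.48,.62,.3,.46,.076,.088)),("knob",sel(.48,.62,.3,.46,.1,.115)),("bottle top",sel(.5,.7,.15,.3,.13,.17)),("tumbler",sel(.65,.85,.25,.4,.08,.1))]:
    r=cv2.minAreaRect((Q[:,:2]*1000).astype(np.float32)); A=np.c_[Q[:,:2],np.ones(len(Q))]
    print(n,len(Q),np.round(r[0],1),np.round(r[1],1),round(r[2],1),"z",np.median(Q[:,2]).round(4),"slope",np.linalg.lstsq(A,Q[:,2],rcond=None)[0][:2].round(3))
o=env.get_obs();print(o["time_s"],o["force"],env.sign_off())
```

```text
brush 928 [ 547.2 -385.8] [121.2  41.6] 16.5 z 0.0922 slope [0.114 0.01 ]
lid 908 [552.9 383.7] [84.  84.2] 26.4 z 0.0803 slope [-0.004  0.002]
knob 86 [553.1 383.7] [21.2 23.1] 2.0 z 0.1056 slope [-0.053  0.05 ]
bottle top 123 [609.1 211.4] [24.6 24.8] 86.5 z 0.1489 slope [0.158 0.171]
tumbler 217 [734.9 295.1] [71.1 70.1] 4.2 z 0.0879 slope [-0.007 -0.011]
the job is handed in; nothing more can be done
42.6667 [ 0.01875201  0.10332457 -0.04143868] None
```

The stain-care shelf is put away and handed in at 42.7 s of the 210 s allowed; the hand-in gave no verdict. Only three combs were in the scene.

- **Combs:** I posted all three through the slot and pushed each one until the closed fingers touched the organizer's front face. The last close-up of the slot showed nothing sticking out.
- **Scoop and lid:** The scoop lies flat in the jar. The lid is seated and level to about 0.005 rad, with its top about 80–82 mm above the shelf against the 81 mm expected. It is within about 1 mm of the jar's centre.
- **Brush:** It lies bristles down on the sloping ledge, within about 2 mm of the centre and under 1° from the ledge's line, and it follows the slope.
- **Bottle and tumbler:** Both are within about 1 mm of where they started, which is no more than measurement noise.
- **Robot:** It was clear of everything at hand-in.

No final check failed. Two things along the way:

- **Camera disagreement:** The wrist and top cameras disagreed by about 2 mm. I lined up each comb with the slot in a single wrist picture to avoid that offset.
- **Grip wobble:** The finger opening changed slightly (35.3 to 36.1 mm) while holding the third comb. I checked its position again before posting it.

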